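# Moulded disc from behind the jars into the colour meter

## Robot

A 6-joint arm with a two-finger parallel gripper is mounted at the origin on a cart in front of the work surface, level with it; the furniture and walls round the work are solid. World frame = base frame: x ahead of the robot, y to its left, z up, the work surface at z = 0. Lengths are in mm, angles in rad, forces in N, time in s.
With the tool pointing down it reaches from about 275 to 1000 mm from the base axis. Payload 8.4 kg.
Tool frame: the origin (TCP) lies between the finger pads; the fingertips stand 22 mm ahead of it and the grasp point (between the pads) lies 3 mm ahead of it; z points along the fingers, y is the line along which they close (so a half turn about z gives the same grasp; the last joint's range is limited). The gripper opens to 85 mm and grips with 20 to 120 N. Pads are 22 mm wide; open, the fingers measure 114 mm over their backs; the gripper's body (76 mm by 85 mm) begins 54 mm behind the grasp point. The pads swing forward as they close: fully open they stand 13 mm farther back than shut.
Start: joints at [1.168, 0.353, 1.633, -0, 1.155, -0.002], TCP at [243.846, 575.471, 253.281] pointing down, gripper open.
Joint ranges: [-2.63, 2.63], [-0.92, 2.1], [0.06, 2.66], [-1.3, 4.44], [0, 2.69], [-3.02, 3.02]. Speed limits (rad/s): [2.22, 2.22, 2.79, 3.14, 3.14, 3.14].

## Interface

Orientations are given as [roll, pitch, yaw] about the fixed x, y, z axes, in that order (R = Rz(yaw) Ry(pitch) Rx(roll)).
In Python, from rig import r, grab_frame gives the robot as it stands.
- The arm moves only by the shell command python3 -m inch 'ROWS' [FORCE]. ROWS is JSON, a list of rows, each a list of 7 numbers: the turn, a rotation vector about the tool's x, y, z as a fraction of full scale, then the shift along the tool's x, y, z as a fraction of full scale, then the closure, from 0 (fully open) to 1 (shut). In form: [[rx, ry, rz, dx, dy, dz, fingers], ...]. A call has 1 to 8 rows; each row shifts and turns the commanded pose from where the row before left it, along the tool's axes as they then stand; what a row does not reach is not made up. Full scale, the value 1, is 2.5 cm for a shift and pi rad for a turn. A row lasts 1/12 s, in which the tool goes at most 41.7 mm and 7.16 degrees, less where a joint would pass 70% of its speed; a pose out of reach is approached as far as the arm can. A call with a number of a shift or a turn outside -1 to 1 is refused whole. A call with a gripper value outside its range is refused whole. The fingers move at their own pace and stop on an object; FORCE is the grip in N (left out, the last holds). Time passes only in rows, so rows that do not move let the fingers close. It gives the time, the measured TCP pose, the force, the opening and the grip force at its end, in the units of the state.
- r.sense(): the state, without advancing time (a new reading comes with each control period).
- grab_frame(name): name is "scene" or "side" or "wrist"; returns a dict with "pixels" (480x640x3 uint8, red, green, blue), "z_map" (480x640 float32, mm along the optical axis (not along the pixel's ray), 0 where there is no reading), "vertical_fov" (degrees; the focal length in pixels is half the picture's height over the tangent of half this angle, whatever the lens; pixels are square), "cx", "cy" (the principal point, pixels), "cam_to_world" (4x4, takes a point from camera to world coordinates). Camera axes: x right, y down, z forward; pixel columns grow to the right and rows downward; lengths in mm; the calibration is good to about 2 mm. A picture is of the moment at which its call begins.
- r.sign_off(): hands the job in; it is judged then, once.
The state is a dict: "clock": time; "qpos": joint angles; "qvel": joint speeds; "joint_efforts": joint torques, N m; "eef_pos": TCP position; "tcp_rot": TCP orientation; "contact_force": force on the tool from outside, world axes, zero at the start; "wrist_torque": the same for the moment, N m; "opening": opening from 0.0 (shut) to 1.0 (fully open); "grasp_force": force on a finger pad.
Only numpy, scipy, OpenCV 4.12 (cv2) and the standard library are available. Lean on these libraries where they do the work, as an engineer would, in place of code of your own. Each camera call takes 0.05 s, during which the arm holds its last target. There are 200 camera calls.

## Task

The green moulded disc at the back of the sample tray is next on the colour meter. Leave it where it is until the red-capped and the blue-capped jar in front of it both stand on the blue parking mat; lift the white standard (the black puck with the metal knob) out of the meter's port and lay it knob up in its round dock, then push the disc down between the port's sprung balls until it clicks and lies flat on the port floor. Put each jar back upright on the tray exactly where it stood, keeping the jars upright throughout.

Things in the scene. Friction and masses are not known exactly. Their poses are not given: they have to be found in the camera images.
- red_jar: Sample jar with a red screw cap, 68 mm diameter, 100 mm high, 0.2 kg; the cap is 62 mm in diameter and takes up the top 16 mm (84 to 100 mm), the body below it is 68 mm. Origin: centre of its underside, z up. It starts in one of the tray's two front places.
- blue_jar: Sample jar with a blue screw cap, same shape and sizes as the red-capped one (68 mm diameter, 100 mm high, cap 62 mm over the top 16 mm). Origin: centre of its underside, z up. It starts in the tray's other front place, 84 mm from the first centre to centre.
- moulded_disc: Green moulded plastic disc, 48 mm diameter, 8 mm thick, edges bevelled (2 mm below, 1 mm above), 30 g. Origin: centre of its underside, z up. It lies flat on a low round pad (38 mm diameter, 4 mm above the tray floor) at the back, close behind the gap between the two jars: too close for a hand while they stand there.
- white_standard: White calibration standard: a black puck, 48 mm diameter, 8 mm thick, with a knurled metal knob of 18 mm diameter and 20 mm height on top (8 to 28 mm above the underside), 60 g. Origin: centre of its underside, z up. It starts seated in the meter's port, knob up, held down by the sprung balls; a straight upward pull of about 10 N frees it.
- colour_meter: Fixed bench colour meter, white housing 150 (x) by 130 (y) mm, with a flat black top 60 mm high that carries the sample port. Origin: centre of its underside, z up, x pointing away from the display end. The port centre lies at x = +22 mm, y = 0.
- sample_port: Port on the meter. Origin: centre of its flat floor (level with the black top), axes as the meter's. Posts 10 mm wide at 60, 120, 240, 300 deg from +x, 25.5 to 37.5 mm from centre, 17 mm high, flared above up to 28 mm; the +x and -x sides are free for fingers. In each a sprung ball, 11 mm up: a disc rests on the balls some 12 mm up until pushed past them (5 to 10 N), then lies on the floor.
- sample_tray: Fixed flat grey tray, 150 (x) by 184 (y) mm, floor 3 mm thick, rim 8 mm high and 3 mm wide. Origin: centre of its underside, z up. Dark round marks: the jars' two front places at x = -28 mm, y = +42 and -42 mm; the disc's place, a round black pad of 38 mm diameter raised 4 mm over the floor, at x = +26 mm, y = 0.
- parking_mat: Fixed blue mat, 116 (x) by 176 (y) mm, 3 mm thick. Origin: centre of its underside, z up. Has room for the two jars side by side along its y, 40 mm each side of the centre.
- standard_dock: Fixed round grey dock for the white standard: outer diameter 80 mm, a flat dark recess of 65 mm diameter whose floor is 5 mm above the underside, rim 9 mm high. Origin: centre of its underside, z up. Small things (tweezers, a wooden die block 26 mm high) are fixed to the bench beside it, starting 50 mm from its centre along its +y and -y.
There are look-alikes about, which are no part of the job. Of the things like the white_standard, leave any that is yellow; of the rest the larger one is meant.

How it is judged (in metres and radians):
On the way, in this order (a step that is already met when the one before it is completed fails the run):
1. both jars stand upright on the parking mat while the disc still lies in its place on the tray (x of red_jar in the frame of parking_mat between -0.058 and 0.058 m and y of red_jar in the frame of parking_mat between -0.088 and 0.088 m and z of red_jar in the frame of parking_mat between -0.002 and 0.008 m and angle between each of red_jar, blue_jar's own z axis and vertical below 0.1 rad and x of blue_jar in the frame of parking_mat between -0.058 and 0.058 m and y of blue_jar in the frame of parking_mat between -0.088 and 0.088 m and z of blue_jar in the frame of parking_mat between -0.002 and 0.008 m and distance of moulded_disc from where it was at the start of the episode below 0.02 m), for 0.2 s.
2. the disc is seated flat on the port floor (x of moulded_disc in the frame of sample_port between -0.005 and 0.005 m and y of moulded_disc in the frame of sample_port between -0.004 and 0.004 m and z of moulded_disc in the frame of sample_port between -0.003 and 0.0025 m and angle between moulded_disc's own z axis and vertical below 0.06 rad), for 0.2 s.
At the end, for the whole second after the job is handed in: Each jar is upright (within 0.1 rad) within 15 mm of where it stood at the start; the disc lies flat on the port floor (within 2.5 mm in height, 4 to 5 mm of the port centre, 0.06 rad); the white standard lies flat, knob up, in the recess of its dock within 12 mm of the centre; all are at rest (all of step 2 and distance of each of red_jar, blue_jar from where it was at the start of the episode below 0.015 m and angle between each of red_jar, blue_jar, white_standard's own z axis and vertical below 0.1 rad and horizontal distance between white_standard and standard_dock below 0.012 m and z of white_standard in the frame of standard_dock between 0.002 and 0.0085 m and linear speed of each of red_jar, blue_jar, moulded_disc, white_standard below 0.02 m/s); the robot touches nothing.
It fails at once if a jar is tipped over (angle between any of red_jar, blue_jar's own z axis and vertical above 0.6 rad).
It also fails if it takes over 144 s, if anything falls off the work surface, if the arm or the gripper's body presses on something with over 40 N, if the wrist force passes 120 N, or if a joint passes its speed limit or range.

## Working session

There is one attempt and no reset: what is moved stays moved. The work goes in short steps, Python scripts to look and compute and a shell command to move; the robot and the scene stay as the last step left them, time stands still between calls to the robot, and variables do not carry over. Pictures are saved under pics/ and viewed, at most 14 in all, crops included, and the job is handed in when it is done.

```bash
ls; mkdir -p pics; cat > h.py <<'E'
import numpy as np, cv2
from rig import r, grab_frame
def K(f): return 240/np.tan(np.radians(f["vertical_fov"])/2)
def save(name,fn,crop=None,s=1):
    f=grab_frame(name); np.savez(f'pics/{fn}.npz',**f)
    p=f["pixels"][...,::-1]
    if crop: a,b,c,d=crop; p=p[b:d,a:c]
    if s!=1:p=cv2.resize(p,None,fx=s,fy=s,interpolation=cv2.INTER_CUBIC)
    cv2.imwrite(f'pics/{fn}.png',p); return f
def pt(f,u,v,z=None):
    """world point of a pixel, from depth or on plane z (world)"""
    k=240/np.tan(np.radians(float(f["vertical_fov"]))/2);T=f["cam_to_world"]
    d=np.array([(u-f["cx"])/k,(v-f["cy"])/k,1.])
    if z is None: return (T@np.r_[d*f["z_map"][int(v),int(u)],1])[:3]
    w=T[:3,:3]@d; return T[:3,3]+w*(z-T[2,3])/w[2]
E
python3 - <<'E'
from h import *
for n in("scene","side"):
    f=save(n,n+"0"); print(n,f["cam_to_world"].round(2).tolist(),f["vertical_fov"],f["cx"],f["cy"])
s=r.sense();print(s)
E
```

```text
pics
scene [[0.5, -0.66, 0.56, -154.07], [-0.87, -0.39, 0.31, -337.35], [0.01, -0.64, -0.77, 963.43], [0.0, 0.0, 0.0, 1.0]] 56.48834131197632 306.3258701590667 246.20170938531274
side [[-1.0, -0.06, 0.08, 430.46], [-0.1, 0.47, -0.88, 871.18], [0.01, -0.88, -0.47, 502.21], [0.0, 0.0, 0.0, 1.0]] 56.79701487587692 322.370343208504 239.43456638826234
{'clock': 0.1, 'qpos': array([ 1.16761073e+00,  3.53557523e-01,  1.63409348e+00,  4.05546864e-05,
        1.15518082e+00, -2.43994826e-03]), 'qvel': array([ 0.00085563, -0.00085964, -0.00228037,  0.0007773 ,  0.00202345,
       -0.00227401]), 'joint_efforts': array([-1.21013803e-03, -6.06351542e+01, -3.42819250e+01,  4.24739574e-05,
        3.97690965e-03, -5.08690528e-05]), 'eef_pos': array([243.66589163, 575.09710763, 252.63564796]), 'tcp_rot': array([-3.14035358e+00, -4.01052685e-05,  2.74083058e+00]), 'contact_force': array([ 0.02809148,  0.80199957, -0.16327606]), 'wrist_torque': array([-0.0036022 ,  0.03593929, -0.00527866]), 'grasp_force': 0.0, 'opening': 1.0001902709920087}
```

View pics/scene0.png

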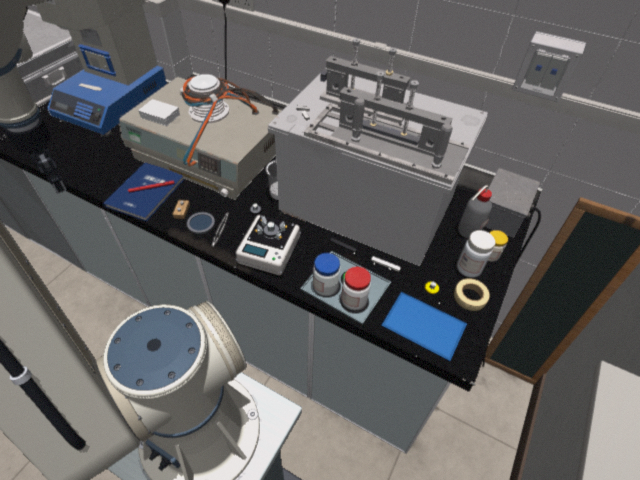

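View pics/side0.png

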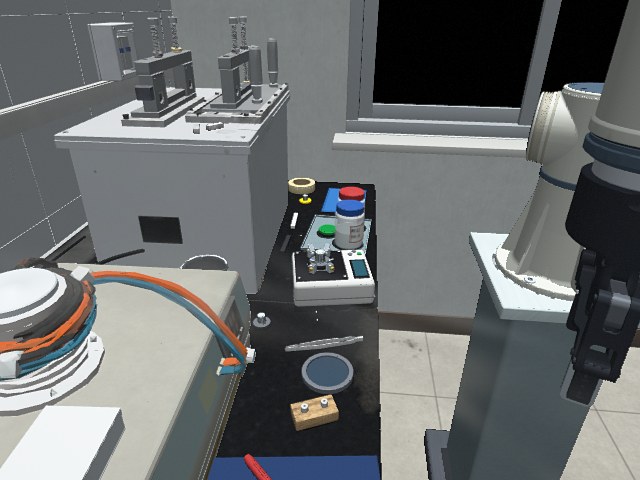

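Scene: dock at (201,222), meter (269,240), jars blue (326,268) and red (356,282), mat (424,324). Small silver look-alike at (255,208), yellow one at (432,287). Enlarging these.

```bash
python3 - <<'E'
from h import *
a=cv2.imread('pics/scene0.png')[195:370,180:480]; cv2.imwrite('pics/sc1.png',cv2.resize(a,(798,466),interpolation=cv2.INTER_CUBIC))
a=cv2.imread('pics/side0.png')[170:440,230:390]; cv2.imwrite('pics/sd1.png',cv2.resize(a,None,fx=2.2,fy=2.2,interpolation=cv2.INTER_CUBIC))
for n in("scene0","side0"):
    f=np.load(f'pics/{n}.npz'); hsv=cv2.cvtColor(f["pixels"],cv2.COLOR_RGB2HSV)
    H,S,V=[hsv[...,i].astype(int) for i in range(3)]
    P=np.array
    vv,uu=np.mgrid[:480,:640]; k=K(f);z=f["z_map"]
    c=np.stack([(uu-f["cx"])/k*z,(vv-f["cy"])/k*z,z,np.ones_like(z)],-1)@f["cam_to_world"].T
    X=c[...,:3]
    on=(z>0)&(X[...,0]<650)&(X[...,0]>200)&(abs(X[...,1])<900)
    for nm,m in dict(red=(S>150)&((H<8)|(H>172))&(X[...,2]>85),blue=(S>120)&(abs(H-112)<15)&(X[...,2]>85),green=(S>120)&(abs(H-60)<15)&(X[...,2]>5),mat=(S>120)&(abs(H-107)<12)&(X[...,2]<12)&(X[...,1]<0)).items():
        m=m&on&(X[...,2]<130); 
        if m.sum()<10: print(n,nm,m.sum());continue
        p=X[m]; 
        if nm in('red','blue'): p=p[p[:,2]>np.percentile(p[:,2],90)-4]
        (cc,wh,an)=cv2.minAreaRect(p[:,:2].astype(np.float32)); print(n,nm,m.sum(),np.median(p,0).round(1),P(cc).round(1),P(wh).round(1),round(an,1))
E
```

```text
scene0 red 442 [ 447.4 -137.9  103.1] [ 449.7 -136. ] [61.5 57.2] 25.3
scene0 blue 443 [450.5 -54.4 103.1] [492.7 198.9] [574.   59.7] 80.6
scene0 green 8
scene0 mat 3266 [ 469.3 -318.7    2.7] [ 486.2 -231.3] [209.  455.2] 0.3
side0 red 281 [ 451.6 -130.9  101.7] [503.5 148.7] [636.7  56.8] 79.5
side0 blue 545 [566.8 479.3 109.1] [572.4 479.4] [27.7 10.5] 5.7
side0 green 157 [505.1 -93.8  13.9] [478.6 -13. ] [ 41.2 232.7] 18.0
side0 mat 351 [ 513.5 -309.     1.7] [ 493.6 -345.7] [232.5 141.6] 50.5
```

View pics/sc1.png

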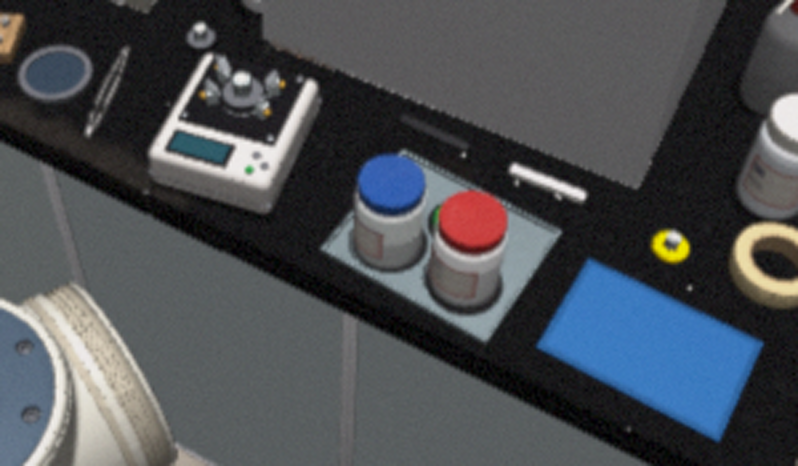

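View pics/sd1.png

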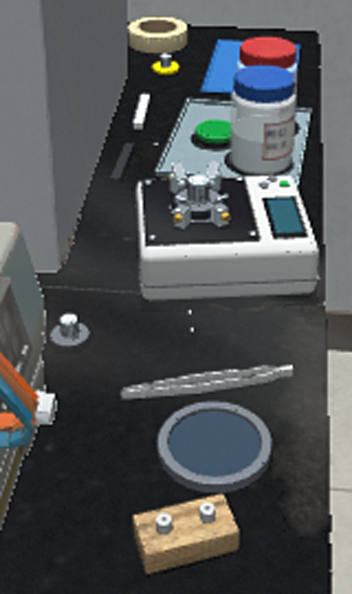

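Crop readings: knob (243,80), dock (57,75), mat corners (592,262),(762,343),(718,440),(538,346), tray corners (402,152),(560,232),(488,340),(322,248), meter top corners. In the side view: knob (198,183), disc (214,132), dock (215,441).

```bash
python3 - <<'E'
from h import *
A=np.load('pics/scene0.npz');B=np.load('pics/side0.npz')
def a(x,y,z): return pt(A,180+x/2.66,195+y/2.663,z)[:2].round(1)
def b(x,y,z): return pt(B,230+x/2.2,170+y/2.2,z)[:2].round(1)
def q(n,c): print(n,*c,'mean',np.mean(c,0).round(1),'edges',[round(float(np.degrees(np.arctan2(*(c[i-1]-c[i])[::-1]))),1) for i in range(len(c))] )
q('mat',[a(592,262,3),a(762,343,3),a(718,440,3),a(538,346,3)])
q('tray',[a(402,152,8),a(560,232,8),a(488,340,5),a(322,248,8)])
q('blacktopside',[b(145,178,60),b(240,178,60),b(258,240,60),b(148,246,60)])
q('metertop',[a(209,52,60),a(320,92,60),a(270,190,60)])
print('knob',a(241,74,88),b(198,177,88),'dock',a(56,74,9),b(215,441,9),b(216,443,5),'disc',b(213,131,15))
print('red',a(474,217,103),b(268,52,103),'blue',a(392,182,103),b(262,83,103))
print('gray box', [pt(A,u,v).round(0) for u,v in((300,200),(350,220),(400,235),(350,130))])
E
```

```text
mat [ 531.1 -237.2] [ 526.3 -406.7] [ 412.9 -402.2] [ 419.7 -229.1] mean [ 472.5 -318.8] edges [175.8, 88.4, -2.3, -92.2]
tray [556.1 -15.6] [ 544.7 -197.1] [ 401.2 -187. ] [410.9  -4.5] mean [ 478.2 -101. ] edges [175.6, 86.4, -4.0, -93.0]
blacktopside [553.1  99.4] [466.5  89.2] [445.2 191.3] [534.  210.5] mean [499.7 147.6] edges [99.8, 6.7, -78.2, -167.8]
metertop [535.  205.5] [545.1  76.2] [412.9  53.9] mean [497.7 111.9] edges [-128.8, 94.5, 9.6]
knob [504.4 144. ] [500.3 141.2] dock [462.3 361.7] [464.7 369.8] [464.1 367.5] disc [506.5 -92.5]
red [ 451.7 -138.1] [ 450.2 -114.5] blue [449.7 -56.2] [453.1 -31.2]
gray box [array([616., 118.,  91.]), array([618., -35.,  90.]), array([ 620., -175.,  107.]), array([670.,  12., 328.])]
```

```bash

python3 -m inch '[[0,0,0.0373,0,0,-0.2,0],[0,0,0.0373,0,0,-0.2,0],[0,0,0.0373,0,0,-0.2,0],[0,0,0.0373,0,0,-0.2,0],[0,0,0.0373,0,0,-0.2,0],[0,0,0.0373,0,0,-0.2,0],[0,0,0.0373,0,0,-0.2,0],[0,0,0.0373,0,0,-0.2,0]]' 40
python3 -m inch '[[0,0,0.0373,0,0,-0.2,0],[0,0,0.0373,0,0,-0.2,0],[0,0,0,0,0,0,0],[0,0,0,0,0,0,0]]'
```

```text
clock: 0.77
eef_pos: [243.7, 575.2, 293.1]
tcp_rot: [-3.141, 0.001, 1.798]
contact_force: [-0.6, 0.3, -0.2]
opening: 0.998
grasp_force: 0.0
clock: 1.1
eef_pos: [243.8, 575.4, 303.1]
tcp_rot: [-3.142, 0.0, 1.573]
contact_force: [1.1, 0.3, -0.6]
opening: 1.0
grasp_force: 0.0
```

```bash

for i in 1 2 3; do python3 -m inch '[[0,0,0,-0.96,0.32,0,0],[0,0,0,-0.96,0.32,0,0],[0,0,0,-0.96,0.32,0,0],[0,0,0,-0.96,0.32,0,0],[0,0,0,-0.96,0.32,0,0],[0,0,0,-0.96,0.32,0,0],[0,0,0,-0.96,0.32,0,0],[0,0,0,-0.96,0.32,0,0]]'; done
python3 -m inch '[[0,0,0,-0.96,0.32,0,0],[0,0,0,-0.96,0.32,0,0],[0,0,0,-0.96,0.32,0,0],[0,0,0,-0.96,0.32,0,0],[0,0,0,0,0,0,0],[0,0,0,0,0,0,0]]'
python3 - <<'E'
from h import *
f=save("wrist","w1"); print(f["cam_to_world"].round(3).tolist(),f["vertical_fov"])
E
```

```text
clock: 1.77
eef_pos: [307.5, 381.9, 302.7]
tcp_rot: [-3.141, 0.001, 1.574]
contact_force: [0.9, 0.5, -0.1]
opening: 1.004
grasp_force: 0.0
clock: 2.43
eef_pos: [371.1, 189.9, 302.9]
tcp_rot: [-3.141, 0.0, 1.574]
contact_force: [0.2, 0.0, -0.5]
opening: 1.001
grasp_force: 0.0
clock: 3.1
eef_pos: [434.7, -2.2, 302.9]
tcp_rot: [-3.141, -0.0, 1.573]
contact_force: [0.3, 0.6, -1.1]
opening: 0.998
grasp_force: 0.0
clock: 3.6
eef_pos: [466.4, -97.7, 302.7]
tcp_rot: [-3.14, -0.0, 1.57]
contact_force: [-0.8, -0.1, -0.6]
opening: 0.998
grasp_force: 0.0
[[1.0, -0.0, -0.0, 466.808], [-0.0, -0.951, -0.308, -18.715], [-0.0, 0.308, -0.951, 423.52], [0.0, 0.0, 0.0, 1.0]] 70.87110279766955
```

View pics/w1.png

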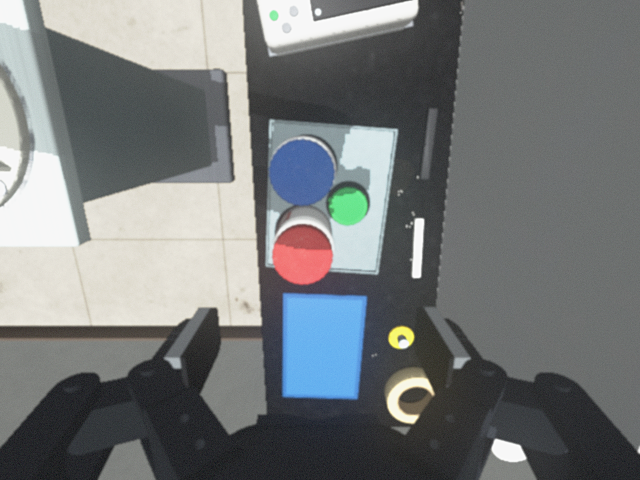

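Wrist view: blue cap (303,170), red cap (303,253), disc (348,204), mat corners (283,293),(366,296),(359,398),(284,398), tray corners (268,119),(397,128),(379,273).

```bash
cat >> h.py <<'E'
def blob(f,h,z,box=None,dh=10,s=110,vmin=40):
    hsv=cv2.cvtColor(f["pixels"],cv2.COLOR_RGB2HSV).astype(int)
    d=abs(hsv[...,0]-h);d=np.minimum(d,180-d)
    m=((d<dh)&(hsv[...,1]>s)&(hsv[...,2]>vmin)).astype(np.uint8)
    if box:
        b=np.zeros_like(m);b[box[1]:box[3],box[0]:box[2]]=1;m&=b
    cs=cv2.findContours(m,0,1)[0];c=max(cs,key=cv2.contourArea)[:,0]
    w=np.array([pt(f,u,v,z)[:2] for u,v in c],np.float32)
    cc,rad=cv2.minEnclosingCircle(w); return np.round(cc,1),round(rad,1),cv2.minAreaRect(w)
E
python3 - <<'E'
from h import *
f=np.load('pics/w1.npz')
print('red',blob(f,0,103,(260,200,340,290)))
print('blue',blob(f,113,103,(260,130,345,210)))
print('green',blob(f,65,15,(320,170,380,235)))
print('mat',blob(f,107,3,(270,285,375,405)))
for c in((268,119),(397,128),(379,273)): print(pt(f,*c,8)[:2].round(1))
for c in((303,170),(303,253),(348,204)): print(pt(f,*c).round(1))
E
```

```text
red (array([ 452., -135.]), 31.9, ((451.7071533203125, -135.26406860351562), (62.28032302856445, 58.78077697753906), 89.97933197021484))
blue (array([452.4, -53.2]), 30.0, ((452.3965759277344, -52.903358459472656), (58.79623031616211, 58.68883514404297), 28.07957649230957))
green (array([ 504.6, -101. ]), 24.2, ((505.0086975097656, -101.9871826171875), (45.769290924072266, 45.31142807006836), 45.520999908447266))
mat (array([ 474.3, -316.1]), 105.1, ((474.01605224609375, -316.46160888671875), (178.74981689453125, 119.13263702392578), 88.00408935546875))
[410.3  -1.5]
[560.2 -11.5]
[ 549.5 -194.2]
[453.9 -50.1 103.8]
[ 452.8 -132.3  102.9]
[504.9 -99.6  15.6]
```

```bash

python3 -m inch '[[0,0,0,-0.393,-0.156,1,0],[0,0,0,-0.393,-0.156,1,0],[0,0,0,-0.393,-0.156,1,0],[0,0,0,-0.393,-0.156,1,0],[0,0,0,0,0,1,0],[0,0,0,0,0,1,0],[0,0,0,0,0,1,0],[0,0,0,0,0,1,0]]'
python3 -m inch '[[0,0,0,0,0,0.8,0],[0,0,0,0,0,0.75,0],[0,0,0,0,0,0,0],[0,0,0,0,0,0,0],[0,0,0,0,0,0,1],[0,0,0,0,0,0,1],[0,0,0,0,0,0,1],[0,0,0,0,0,0,1]]' 40
python3 -m inch '[[0,0,0,0,0,0,1],[0,0,0,0,0,0,1],[0,0,0,0,0,0,1],[0,0,0,0,0,0,1],[0,0,0,0,0,0,1]]'
```

```text
clock: 4.32
eef_pos: [450.6, -135.0, 102.3]
tcp_rot: [3.141, -0.0, 1.572]
contact_force: [0.1, -0.1, 0.1]
opening: 0.999
grasp_force: 0.0
clock: 4.98
eef_pos: [451.8, -136.2, 66.2]
tcp_rot: [3.139, 0.0, 1.569]
contact_force: [-1.6, 3.1, 5.5]
opening: 0.766
grasp_force: 41.4
clock: 5.4
eef_pos: [451.8, -136.2, 66.2]
tcp_rot: [3.139, 0.0, 1.569]
contact_force: [-1.1, 2.8, 4.7]
opening: 0.764
grasp_force: 41.4
```

```bash

python3 -m inch '[[0,0,0,0,0,-0.4,1],[0,0,0,0,0,-0.6,1],[0,0,0,0,0,-0.8,1],[0,0,0,0,0,-0.6,1],[0,0,0,0,0,0,1]]'
python3 -m inch '[[0,0,0,-0.42,0.04,0,1],[0,0,0,-0.8,0.08,0,1],[0,0,0,-0.9,0.08,0,1],[0,0,0,-0.9,0.08,0,1],[0,0,0,-0.9,0.08,0,1],[0,0,0,-0.9,0.08,0,1],[0,0,0,-0.9,0.08,0,1],[0,0,0,-0.9,0.08,0,1]]'
python3 -m inch '[[0,0,0,-0.9,0.08,0,1],[0,0,0,-0.8,0.12,0,1],[0,0,0,-0.6,0.12,0,1],[0,0,0,0,0,0,1],[0,0,0,0,0,0,1],[0,0,0,0,0,0.8,1],[0,0,0,0,0,0.8,1],[0,0,0,0,0,0.4,1]]'
python3 -m inch '[[0,0,0,0,0,0.2,1],[0,0,0,0,0,0.1,1],[0,0,0,0,0,0,1],[0,0,0,0,0,0,1]]'
```

```text
clock: 5.82
eef_pos: [452.9, -136.8, 128.3]
tcp_rot: [3.136, 0.002, 1.569]
contact_force: [0.4, -0.8, -2.1]
opening: 0.766
grasp_force: 43.2
clock: 6.48
eef_pos: [464.9, -303.2, 123.6]
tcp_rot: [-3.14, -0.001, 1.569]
contact_force: [-0.3, 0.0, -3.3]
opening: 0.761
grasp_force: 43.1
clock: 7.15
eef_pos: [472.0, -357.6, 72.2]
tcp_rot: [-3.139, -0.002, 1.569]
contact_force: [-0.6, 0.5, -2.1]
opening: 0.764
grasp_force: 43.1
clock: 7.48
eef_pos: [474.0, -359.3, 67.6]
tcp_rot: [3.141, 0.001, 1.569]
contact_force: [0.2, 0.1, -1.7]
opening: 0.767
grasp_force: 43.1
```

```bash

python3 -m inch '[[0,0,0,0,0,0.05,1],[0,0,0,0,0,0.03,1],[0,0,0,0,0,0,1],[0,0,0,0,0,0,1]]'
python3 -m inch '[[0,0,0,0,0,0,0],[0,0,0,0,0,0,0],[0,0,0,0,0,0,0],[0,0,0,0,0,0,0],[0,0,0,0,0,-0.6,0],[0,0,0,0,0,-1,0],[0,0,0,0,0,-1,0],[0,0,0,0,0,-1,0]]'
python3 -m inch '[[0,0,0,0.5,0,-0.4,0],[0,0,0,1,-0.081,0,0],[0,0,0,1,-0.081,0,0],[0,0,0,1,-0.081,0,0],[0,0,0,1,-0.081,0,0],[0,0,0,1,-0.081,0,0],[0,0,0,1,-0.081,0,0],[0,0,0,1,-0.081,0,0]]'
python3 -m inch '[[0,0,0,1,-0.081,0,0],[0,0,0,1,-0.081,0,0],[0,0,0,1,-0.081,0,0],[0,0,0,1,0,0,0],[0,0,0,0.7,0,0,0],[0,0,0,0,0,0,0],[0,0,0,0,0,0,0]]'
python3 - <<'E'
from h import *
f=save("wrist","w2")
E
```

```text
clock: 7.82
eef_pos: [474.1, -359.6, 66.2]
tcp_rot: [3.14, 0.001, 1.569]
contact_force: [-1.4, 1.5, 6.5]
opening: 0.767
grasp_force: 43.8
clock: 8.48
eef_pos: [473.3, -359.1, 155.8]
tcp_rot: [-3.141, -0.0, 1.569]
contact_force: [0.8, -0.3, -0.1]
opening: 1.0
grasp_force: 0.0
clock: 9.15
eef_pos: [458.9, -169.8, 164.5]
tcp_rot: [-3.141, -0.0, 1.569]
contact_force: [0.6, -0.6, -0.1]
opening: 1.002
grasp_force: 0.0
clock: 9.73
eef_pos: [453.3, -53.2, 164.7]
tcp_rot: [-3.141, 0.0, 1.571]
contact_force: [-0.2, 0.3, -0.4]
opening: 1.0
grasp_force: 0.0
```

View pics/w2.png

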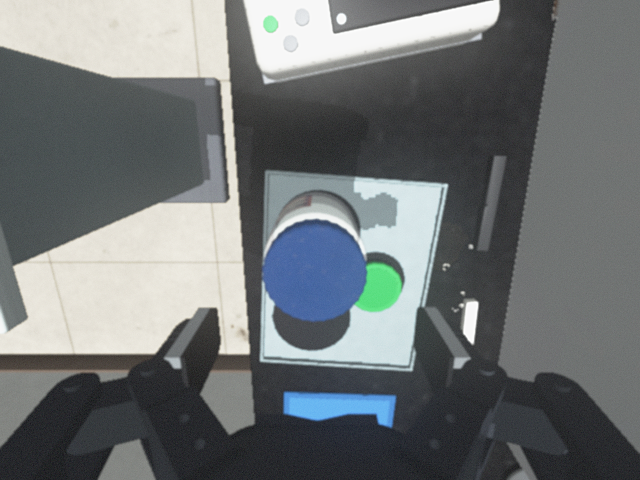

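The red jar is off (mark visible at (312,325)); blue cap at (315,270), centred between fingers.

```bash

python3 -m inch '[[0,0,0,0,0.01,0.8,0],[0,0,0,-0.02,0,1,0],[0,0,0,0,0,1,0],[0,0,0,0,0,0.8,0],[0,0,0,0,0,0.4,0],[0,0,0,0,0,0,0],[0,0,0,0,0,0,0],[0,0,0,0,0,0,1]]'
python3 -m inch '[[0,0,0,0,0,0,1],[0,0,0,0,0,0,1],[0,0,0,0,0,0,1],[0,0,0,0,0,0,1],[0,0,0,0,0,0,1],[0,0,0,0,0,0,1],[0,0,0,0,0,0,1],[0,0,0,0,0,0,1]]'
python3 -m inch '[[0,0,0,0,0,-0.4,1],[0,0,0,0,0,-0.6,1],[0,0,0,0,0,-0.8,1],[0,0,0,0,0,-0.6,1],[0,0,0,0,0,0,1]]'
python3 -m inch '[[0,0,0,-0.42,0.04,0,1],[0,0,0,-0.8,0.08,0,1],[0,0,0,-0.9,0.08,0,1],[0,0,0,-0.9,0.08,0,1],[0,0,0,-0.9,0.08,0,1],[0,0,0,-0.9,0.08,0,1],[0,0,0,-0.9,0.08,0,1],[0,0,0,-0.9,0.08,0,1]]'
python3 -m inch '[[0,0,0,-0.9,0.08,0,1],[0,0,0,-0.8,0.12,0,1],[0,0,0,-0.6,0.12,0,1],[0,0,0,0,0,0,1],[0,0,0,0,0,0,1],[0,0,0,0,0,0.8,1],[0,0,0,0,0,0.8,1],[0,0,0,0,0,0.4,1]]'
python3 -m inch '[[0,0,0,0,0,0.2,1],[0,0,0,0,0,0.1,1],[0,0,0,0,0,0,1],[0,0,0,0,0,0,1]]'
```

```text
clock: 10.45
eef_pos: [454.8, -55.1, 65.9]
tcp_rot: [3.14, 0.0, 1.569]
contact_force: [0.2, 0.9, 0.0]
opening: 0.883
grasp_force: 0.0
clock: 11.12
eef_pos: [454.9, -54.9, 66.5]
tcp_rot: [3.139, 0.0, 1.569]
contact_force: [-1.5, -1.2, 5.7]
opening: 0.772
grasp_force: 41.5
clock: 11.53
eef_pos: [456.2, -55.0, 128.7]
tcp_rot: [3.136, 0.001, 1.569]
contact_force: [0.7, -0.2, -0.9]
opening: 0.77
grasp_force: 43.5
clock: 12.2
eef_pos: [468.1, -221.8, 124.3]
tcp_rot: [-3.141, -0.0, 1.569]
contact_force: [0.7, 1.0, -1.8]
opening: 0.774
grasp_force: 43.4
clock: 12.87
eef_pos: [475.4, -276.1, 73.1]
tcp_rot: [-3.139, -0.002, 1.57]
contact_force: [0.1, 0.3, -1.9]
opening: 0.767
grasp_force: 43.5
clock: 13.2
eef_pos: [477.1, -277.7, 68.1]
tcp_rot: [3.141, 0.0, 1.569]
contact_force: [1.0, 0.2, -0.5]
opening: 0.767
grasp_force: 43.7
```

```bash

python3 -m inch '[[0,0,0,0,0,0.05,1],[0,0,0,0,0,0.04,1],[0,0,0,0,0,0,1],[0,0,0,0,0,0,1]]'
python3 -m inch '[[0,0,0,0,0,0,0],[0,0,0,0,0,0,0],[0,0,0,0,0,0,0],[0,0,0,0,0,0,0],[0,0,0,0,0,-0.6,0],[0,0,0,0,0,-1,0],[0,0,0,0,0,-1,0],[0,0,0,0,0,-1,0]]'
for i in 1 2; do python3 -m inch '[[0,0,0,1,0.055,-0.25,0],[0,0,0,1,0.055,-0.25,0],[0,0,0,1,0.055,-0.25,0],[0,0,0,1,0.055,-0.25,0],[0,0,0,1,0.055,-0.25,0],[0,0,0,1,0.055,-0.25,0],[0,0,0,1,0.055,-0.25,0],[0,0,0,1,0.055,-0.25,0]]'; done
python3 -m inch '[[0,0,0,0.8,0.055,-0.25,0],[0,0,0,0,0,0,0],[0,0,0,0,0,0,0],[0,0,0,0,0,0,0]]'
python3 - <<'E'
from h import *
f=save("wrist","w3")
E
```

```text
clock: 13.53
eef_pos: [477.3, -278.1, 66.6]
tcp_rot: [3.14, 0.001, 1.569]
contact_force: [-1.7, 0.9, 6.9]
opening: 0.766
grasp_force: 44.4
clock: 14.2
eef_pos: [476.4, -277.6, 156.0]
tcp_rot: [-3.141, -0.0, 1.569]
contact_force: [0.6, -0.8, 0.2]
opening: 1.003
grasp_force: 0.0
clock: 14.87
eef_pos: [487.9, -76.6, 205.6]
tcp_rot: [3.141, 0.0, 1.569]
contact_force: [0.3, -0.1, 1.0]
opening: 1.0
grasp_force: 0.0
clock: 15.53
eef_pos: [499.2, 123.5, 255.6]
tcp_rot: [3.142, 0.0, 1.569]
contact_force: [-0.3, 0.5, -0.5]
opening: 0.999
grasp_force: 0.0
clock: 15.87
eef_pos: [500.5, 141.7, 261.2]
tcp_rot: [-3.141, 0.001, 1.569]
contact_force: [-0.0, 0.6, -0.1]
opening: 0.994
grasp_force: 0.0
```

View pics/w3.png

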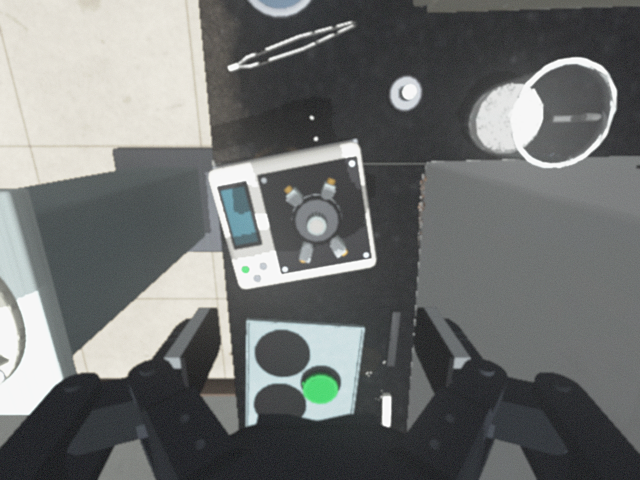

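Wrist view: meter turned ~11°, knob top at (316,225), puck at (317,216); screws at (352,163),(366,255),(284,269),(264,180). The disc is still in place at (321,388). Enlarging.

```bash
python3 - <<'E'
from h import *
f=np.load('pics/w3.npz')
a=f["pixels"][130:300,200:390,::-1]; cv2.imwrite('pics/w3c.png',cv2.resize(a,None,fx=3.5,fy=3.5,interpolation=cv2.INTER_CUBIC))
for c in((352,163),(366,255),(284,269),(264,180)): print(pt(f,*c,60)[:2].round(1))
print(pt(f,316,225,88),pt(f,316,225),pt(f,406,92))
E
```

```text
[533.7 195.3]
[550.7 104.2]
[467.  89.]
[450.9 179.7]
[500.09598777 143.09604103  88.        ] [500.09810719 143.32023054  88.84813475] [588.2763771  260.03991169  21.99097937]
```

View pics/w3c.png

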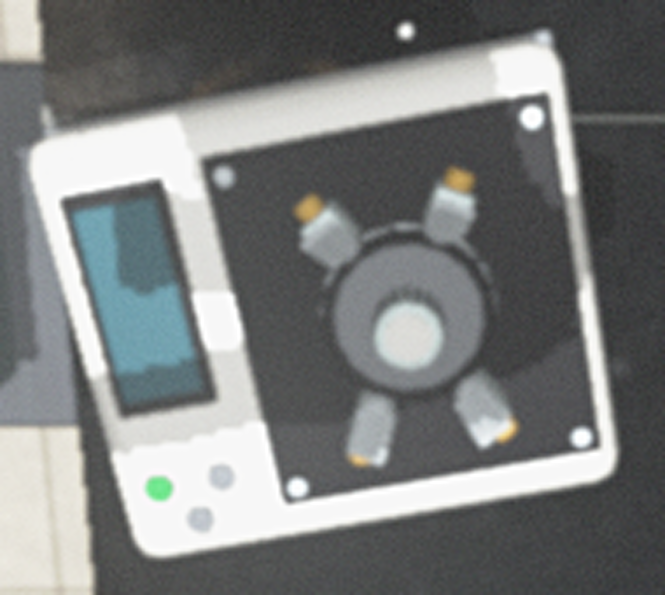

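Meter yaw ≈10.5°, port centre ≈ (500.3,142.7). Turn to match, descend on the knob, grip.

```bash

python3 -m inch '[[0,0,0,0.045,-0.01,0,0],[0,0,-0.0291,0,0,0.5,0],[0,0,-0.0291,0,0,1,0],[0,0,0,0,0,1,0],[0,0,0,0,0,1,0],[0,0,0,0,0,1,0],[0,0,0,0,0,1,0],[0,0,0,0,0,0.7,0]]' 80
python3 -m inch '[[0,0,0,0,0,0.4,0],[0,0,0,0,0,0.1,0],[0,0,0,0,0,0,0],[0,0,0,0,0,0,0],[0,0,0,0,0,0,0]]'
python3 - <<'E'
from h import *
save("side","s2",(260,190,380,290),5)
E
```

```text
clock: 16.58
eef_pos: [499.6, 142.2, 104.4]
tcp_rot: [-3.139, 0.0, 1.751]
contact_force: [-1.3, 0.8, 1.0]
opening: 0.998
grasp_force: 0.0
clock: 17.0
eef_pos: [501.4, 143.4, 95.2]
tcp_rot: [3.14, -0.0, 1.752]
contact_force: [-0.2, 0.6, -0.2]
opening: 1.005
grasp_force: 0.0
```

View pics/s2.png

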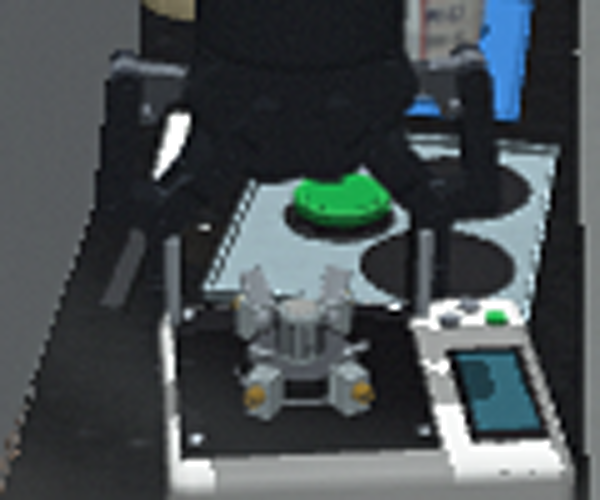

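Fingers straddle the knob (300,325 in the crop). Close and pull straight up.

```bash

python3 -m inch '[[0,0,0,0,0,0,1],[0,0,0,0,0,0,1],[0,0,0,0,0,0,1],[0,0,0,0,0,0,1],[0,0,0,0,0,0,1],[0,0,0,0,0,0,1],[0,0,0,0,0,0,1],[0,0,0,0,0,0,1]]' 80
python3 -m inch '[[0,0,0,0,0,0,1],[0,0,0,0,0,0,1],[0,0,0,0,0,0,1],[0,0,0,0,0,0,1]]'
python3 -m inch '[[0,0,0,0,0,-0.1,1],[0,0,0,0,0,-0.1,1],[0,0,0,0,0,-0.2,1],[0,0,0,0,0,-0.2,1],[0,0,0,0,0,-0.4,1],[0,0,0,0,0,-0.4,1],[0,0,0,0,0,0,1],[0,0,0,0,0,0,1]]'
```

```text
clock: 17.72
eef_pos: [500.6, 143.4, 94.4]
tcp_rot: [3.141, -0.0, 1.752]
contact_force: [-1.3, -0.5, 4.7]
opening: 0.173
grasp_force: 78.1
clock: 18.05
eef_pos: [500.7, 143.4, 94.4]
tcp_rot: [3.141, -0.0, 1.752]
contact_force: [-1.4, -0.4, 5.0]
opening: 0.176
grasp_force: 78.1
clock: 18.72
eef_pos: [501.4, 143.5, 130.3]
tcp_rot: [3.139, -0.0, 1.752]
contact_force: [0.2, -0.0, -0.3]
opening: 0.172
grasp_force: 78.9
```

```bash

python3 - <<'E'
import numpy as np
A=np.load('pics/scene0.npz');k=240/np.tan(np.radians(float(A["vertical_fov"]))/2);z=A["z_map"]
v,u=np.mgrid[:480,:640]
X=np.stack([(u-A["cx"])/k*z,(v-A["cy"])/k*z,z,np.ones_like(z)],-1)@A["cam_to_world"].T
for y0 in range(260,520,40):
  m=(z>0)&(abs(X[...,1]-y0)<20)&(X[...,2]>40)&(X[...,0]>380)&(X[...,0]<620)
  print(y0,m.sum(), X[m][:,0].min() if m.any() else '', np.percentile(X[m][:,2],98) if m.any() else '')
E
python3 -m inch '[[0,0,0,0.5,0,-0.5,1],[0,0,0,1,0.02,-0.5,1],[0,0,0,1,0.02,-0.5,1],[0,0,0,1,0.02,-0.5,1],[0,0,0,1,0.02,-0.5,1],[0,0,0,1,0.02,-0.3,1],[0,0,0,1,0.02,0,1],[0,0,0,1,0.02,0,1]]'
python3 -m inch '[[0,0,0,1,0,0,1],[0,0,0,0.5,0,0,1],[0,0,0,0,0,0,1],[0,0,0,0,0,0,1],[0,0,0,0,0,0,1]]'
python3 - <<'E'
from h import *
save("wrist","w4",None,1.2)
E
```

```text
260 0  
300 141 590.9599563138377 146.2539363446123
340 396 586.7021587050353 148.00802663382004
380 396 582.0661532603682 148.20680755262734
420 363 584.2219448671519 148.12276329659096
460 511 557.0497408983014 183.47611456946342
500 233 559.459752817929 148.780917032641
clock: 19.38
eef_pos: [470.1, 329.7, 199.6]
tcp_rot: [3.141, -0.0, 1.752]
contact_force: [0.9, -0.5, 0.4]
opening: 0.173
grasp_force: 78.9
clock: 19.8
eef_pos: [463.4, 364.3, 198.7]
tcp_rot: [-3.141, 0.001, 1.752]
contact_force: [-0.2, 0.5, -0.9]
opening: 0.171
grasp_force: 78.9
```

View pics/w4.png

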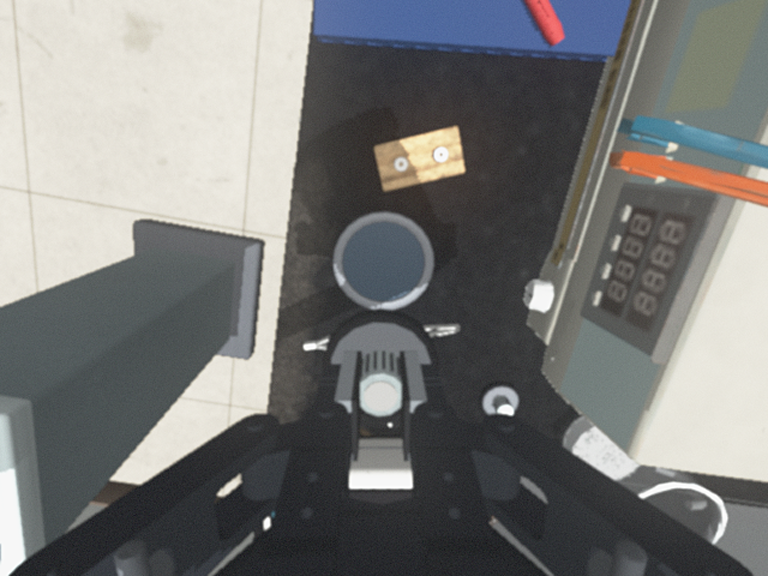

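Dock recess centre at (384,260) in the enlarged picture; die at (420,158), tweezers at y≈335 below it; fingers close sideways, clear of both.

```bash

python3 - <<'E'
from h import *
f=np.load('pics/w4.npz');s=r.sense();p=s["eef_pos"];y=s["tcp_rot"][2];print(p)
for c,z in(((384,260),5),((384,261),9)):
    d=(pt(f,c[0]/1.2,c[1]/1.2,z)[:2]-p[:2]);print(pt(f,c[0]/1.2,c[1]/1.2,z),'tool',(d@[np.cos(y),np.sin(y)])/25,(d@[np.sin(y),-np.cos(y)])/25)
E
```

```text
[463.57881801 364.11641971 198.76192378]
[466.01977026 368.85994524   5.        ] tool 0.1691410082016599 0.13010061887835703
[465.95599376 368.99923867   9.        ] tool 0.17508007415675614 0.12859076385834253
```

```bash

python3 -m inch '[[0,0,0,0.19,0.13,0.5,1],[0,0,0,0,0,1,1],[0,0,0,0,0,1,1],[0,0,0,0,0,1,1],[0,0,0,0,0,1,1],[0,0,0,0,0,0.9,1],[0,0,0,0,0,0.5,1],[0,0,0,0,0,0.2,1]]'
python3 -m inch '[[0,0,0,0,0,0.1,1],[0,0,0,0,0,0.05,1],[0,0,0,0,0,0,1],[0,0,0,0,0,0,1],[0,0,0,0,0,0,1]]'
```

```text
clock: 20.52
eef_pos: [465.0, 369.2, 43.9]
tcp_rot: [-3.138, 0.002, 1.751]
contact_force: [-0.3, -0.6, -0.7]
opening: 0.174
grasp_force: 78.9
clock: 20.93
eef_pos: [466.4, 371.0, 43.8]
tcp_rot: [3.14, -0.001, 1.752]
contact_force: [-1.5, -0.9, -1.2]
opening: 0.167
grasp_force: 78.9
```

```bash

python3 -m inch '[[0,0,0,-0.08,0,0.06,1],[0,0,0,0,0,0.06,1],[0,0,0,0,0,0.04,1],[0,0,0,0,0,0,1],[0,0,0,0,0,0,1]]'
```

```text
clock: 21.35
eef_pos: [466.3, 368.5, 39.4]
tcp_rot: [3.141, 0.0, 1.752]
contact_force: [-2.1, -2.5, 6.8]
opening: 0.173
grasp_force: 80.2
```

```bash

python3 -m inch '[[0,0,0,0,0,0,0.6],[0,0,0,0,0,0,0],[0,0,0,0,0,0,0],[0,0,0,0,0,0,0],[0,0,0,0,0,-0.4,0],[0,0,0,0,0,-1,0],[0,0,0,0,0,-1,0],[0,0,0,0,0,-1,0]]' 60
python3 -m inch '[[0,0,0,0,0,-1,0],[0,0,0,0,0,-1,0],[0,0,0,0,0,-0.8,0],[0,0,0,-0.5,-0.05,0,0],[0,0,0,-1,-0.1,0,0],[0,0,0,-1,-0.1,0,0],[0,0,0,-1,-0.1,0,0],[0,0,0,-1,-0.1,0,0]]'
python3 - <<'E'
from h import *
save("side","s3",(230,300,430,440),4)
E
python3 -m inch '[[0,0,0,-1,-0.1,0,0],[0,0,0,-1,-0.1,0,0],[0,0,0,-1,-0.1,0,0],[0,0,0,-1,-0.1,0,0],[0,0,0,-1,-0.1,0,0],[0,0,0,-1,-0.1,0,0],[0,0,0,-1,-0.1,0,0],[0,0,0,-1,-0.1,0,0]]'
python3 -m inch '[[0,0,0,-1,-0.1,0,0],[0,0,0,-1,-0.1,0,0],[0,0,0,-1,-0.1,0,0],[0,0,0,-1,-0.1,0,0],[0,0,0,-1,-0.1,0,0],[0,0,0,-1,-0.1,0,0],[0,0,0,0,0,0,0],[0,0,0,0,0,0,0]]'
python3 - <<'E'
from h import *
f=save("wrist","w5")
c=blob(f,65,15); s=r.sense();p=s["eef_pos"];y=s["tcp_rot"][2];d=c[0]-p[:2]
print(c,p,'tool',d@[np.cos(y),np.sin(y)]/25,d@[np.sin(y),-np.cos(y)]/25)
E
```

```text
clock: 22.02
eef_pos: [466.0, 368.4, 125.1]
tcp_rot: [-3.141, 0.0, 1.752]
contact_force: [0.4, 2.0, 0.3]
opening: 0.998
grasp_force: 0.0
clock: 22.68
eef_pos: [474.9, 254.4, 193.8]
tcp_rot: [-3.141, 0.0, 1.752]
contact_force: [0.3, -0.7, -0.8]
opening: 1.0
grasp_force: 0.0
clock: 23.4
eef_pos: [491.3, 54.2, 193.8]
tcp_rot: [-3.141, 0.0, 1.752]
contact_force: [1.3, 0.9, 1.0]
opening: 1.0
grasp_force: 0.0
clock: 24.07
eef_pos: [503.6, -95.6, 193.7]
tcp_rot: [-3.141, -0.0, 1.749]
contact_force: [-0.7, 1.2, -0.9]
opening: 0.999
grasp_force: 0.0
(array([ 504., -101.]), 24.7, ((504.3241882324219, -101.73072052001953), (46.24061584472656, 46.153656005859375), 29.763734817504883)) [503.54110697 -94.80638968 193.6465005 ] tool -0.24703918520254134 -0.026189072707201822
```

View pics/s3.png

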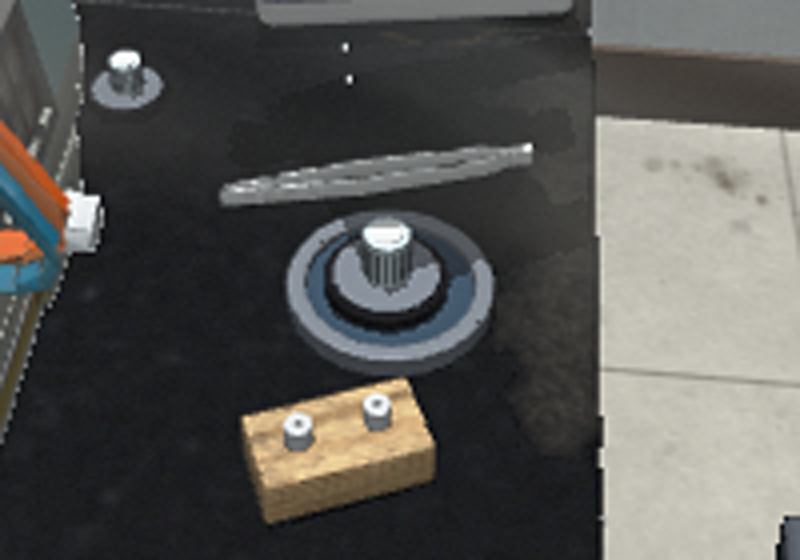

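View pics/w5.png

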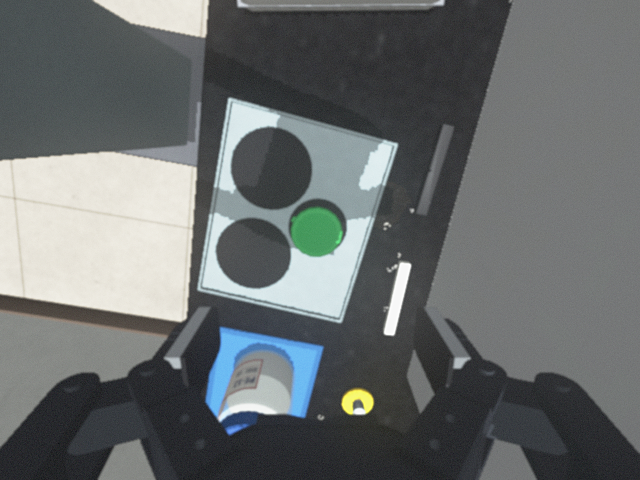

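Standard sits centred in the dock (388,275). Disc centre at (318,231), ≈(504.2,−101.4). Shift, turn a quarter, check, descend.

```bash

python3 -m inch '[[0,0,0,-0.26,0,0,0],[0,0,-0.0385,0,0,0,0],[0,0,-0.0385,0,0,0,0],[0,0,-0.0385,0,0,0,0],[0,0,-0.0385,0,0,0,0],[0,0,-0.0385,0,0,0,0],[0,0,-0.0385,0,0,0,0],[0,0,-0.0385,0,0,0,0]]'
python3 -m inch '[[0,0,-0.0385,0,0,0,0],[0,0,-0.0385,0,0,0,0],[0,0,-0.0385,0,0,0,0],[0,0,-0.0385,0,0,0,0],[0,0,-0.0385,0,0,0,0],[0,0,-0.0385,0,0,0,0],[0,0,0,0,0,0,0],[0,0,0,0,0,0,0]]'
python3 - <<'E'
from h import *
f=save("wrist","w6")
c=blob(f,65,15); s=r.sense();p=s["eef_pos"];y=s["tcp_rot"][2];d=c[0]-p[:2]
print(c,p,y,'tool',d@[np.cos(y),np.sin(y)]/25,d@[np.sin(y),-np.cos(y)]/25)
E
```

```text
clock: 24.78
eef_pos: [505.1, -100.3, 193.8]
tcp_rot: [3.142, -0.0, 2.606]
contact_force: [-0.1, -0.1, 0.1]
opening: 1.001
grasp_force: 0.0
clock: 25.45
eef_pos: [505.1, -100.5, 193.8]
tcp_rot: [3.142, -0.0, -2.962]
contact_force: [-1.1, -0.5, -0.3]
opening: 1.003
grasp_force: 0.0
(array([ 503.2, -102.1]), 24.5, ((503.67425537109375, -102.58380889892578), (47.16691970825195, 45.980587005615234), 10.31856918334961)) [ 505.14700621 -100.62329595  193.78751817] -2.96238075344005 tool 0.08716210081799151 -0.044239677158115616
```

```bash

python3 -m inch '[[0,0,0,0.06,-0.04,0.5,0],[0,0,0,0,0,1,0],[0,0,0,0,0,1,0],[0,0,0,0,0,1,0],[0,0,0,0,0,1,0],[0,0,0,0,0,1,0],[0,0,0,0,0,0.6,0],[0,0,0,0,0,0.3,0]]'
python3 -m inch '[[0,0,0,0,0,0.15,0],[0,0,0,0,0,0,0],[0,0,0,0,0,0,0]]'
```

```text
clock: 26.17
eef_pos: [502.6, -101.9, 31.7]
tcp_rot: [3.14, -0.003, -2.962]
contact_force: [0.4, 0.2, -0.4]
opening: 1.001
grasp_force: 0.0
clock: 26.42
eef_pos: [504.4, -102.4, 30.7]
tcp_rot: [-3.141, 0.001, -2.96]
contact_force: [-0.1, 0.5, 0.9]
opening: 1.0
grasp_force: 0.0
```

```bash

python3 -m inch '[[0,0,0,0,0,0.06,0],[0,0,0,0,0,0,1],[0,0,0,0,0,0,1],[0,0,0,0,0,0,1],[0,0,0,0,0,0,1],[0,0,0,0,0,0,1],[0,0,0,0,0,0,1],[0,0,0,0,0,0,1]]' 60
python3 -m inch '[[0,0,0,0,0,0,1],[0,0,0,0,0,0,1]]'
python3 -m inch '[[0,0,0,0,0,-0.4,1],[0,0,0,0,0,-1,1],[0,0,0,0,0,-1,1],[0,0,0,0,0,-1,1],[0,0,0,0,0,-1,1],[0,0,0,0,0,-0.6,1],[0,0,0,0,0,0,1],[0,0,0,0,0,0,1]]'
python3 - <<'E'
from h import *
save("side","s4",(240,120,380,240),5)
E
```

```text
clock: 27.08
eef_pos: [504.1, -102.4, 29.5]
tcp_rot: [-3.141, 0.001, -2.959]
contact_force: [-2.9, 1.1, 12.0]
opening: 0.519
grasp_force: 59.2
clock: 27.25
eef_pos: [504.2, -102.4, 29.5]
tcp_rot: [-3.141, 0.001, -2.959]
contact_force: [-3.2, 1.0, 11.1]
opening: 0.52
grasp_force: 59.3
clock: 27.92
eef_pos: [504.4, -102.4, 154.6]
tcp_rot: [-3.141, 0.002, -2.959]
contact_force: [0.4, -0.1, -0.1]
opening: 0.52
grasp_force: 61.2
```

View pics/s4.png

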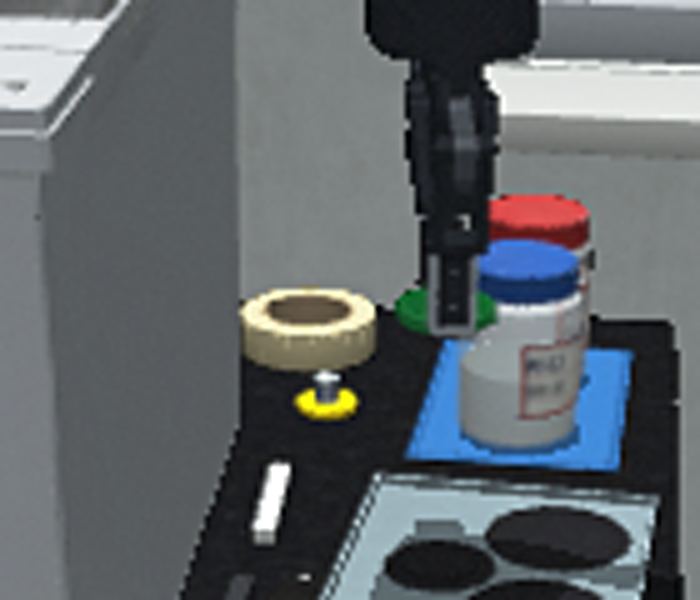

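Disc is held flat. Carry to above the port, turn back.

```bash

python3 -m inch '[[0,0,0.0385,0,0,0,1],[0,0,0.0385,0,0,0,1],[0,0,0.0385,0,0,0,1],[0,0,0.0385,0,0,0,1],[0,0,0.0385,0,0,0,1],[0,0,0.0385,0,0,0,1],[0,0,0.0385,0,0,0,1]]'
python3 -m inch '[[0,0,0.0385,0,0,0,1],[0,0,0.0385,0,0,0,1],[0,0,0.0385,0,0,0,1],[0,0,0.0385,0,0,0,1],[0,0,0.0385,0,0,0,1],[0,0,0.0385,0,0,0,1],[0,0,0,0,0,0,1]]'
python3 -m inch '[[0,0,0,0.6,0.1,0,1],[0,0,0,1,0.17,0,1],[0,0,0,1,0.17,0,1],[0,0,0,1,0.17,0,1],[0,0,0,1,0.17,0,1],[0,0,0,1,0.17,0,1],[0,0,0,1,0.17,0,1],[0,0,0,1,0.17,0,1]]'
python3 -m inch '[[0,0,0,1,0.17,0,1],[0,0,0,0.8,0.17,0,1],[0,0,0,0.3,0,0,1],[0,0,0,0,0,0,1],[0,0,0,0,0,0,1],[0,0,0,0,0,0,1]]'
```

```text
clock: 28.55
eef_pos: [502.8, -102.1, 151.9]
tcp_rot: [-3.14, -0.003, 2.472]
contact_force: [0.3, -0.1, 1.0]
opening: 0.519
grasp_force: 61.2
clock: 29.13
eef_pos: [502.9, -102.1, 152.0]
tcp_rot: [-3.139, -0.001, 1.746]
contact_force: [0.0, -0.3, -0.2]
opening: 0.515
grasp_force: 61.2
clock: 29.8
eef_pos: [500.6, 91.4, 152.6]
tcp_rot: [-3.14, 0.0, 1.756]
contact_force: [0.7, 1.5, 0.2]
opening: 0.519
grasp_force: 61.2
clock: 30.3
eef_pos: [499.9, 142.6, 153.1]
tcp_rot: [-3.141, 0.0, 1.753]
contact_force: [-0.6, -0.2, -0.9]
opening: 0.52
grasp_force: 61.2
```

```bash

python3 -m inch '[[0,0,0,0.01,0.03,0.5,1],[0,0,0,0,0,0.8,1],[0,0,0,0,0,0.6,1],[0,0,0,0,0,0.2,1],[0,0,0,0,0,0,1],[0,0,0,0,0,0,1],[0,0,0,0,0,0,1]]'
python3 - <<'E'
from h import *
print(r.sense()["eef_pos"])
f=save("wrist","w7",(200,100,440,340),2.4)
E
```

```text
clock: 30.88
eef_pos: [501.6, 143.7, 101.9]
tcp_rot: [3.14, -0.0, 1.751]
contact_force: [0.5, -0.6, -0.4]
opening: 0.519
grasp_force: 61.2
[501.64752538 143.69358024 101.85605627]
```

View pics/w7.png

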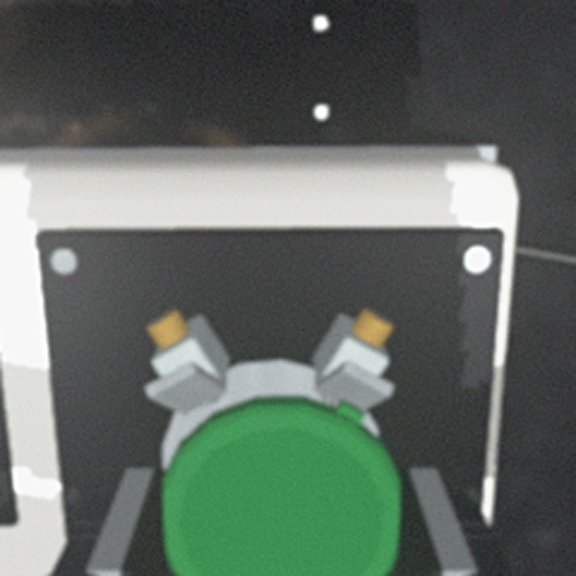

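Disc is over the port at (282,505) in the crop; a small green nub shows at (350,410), near the 60° post. Checking its size numerically.

```bash

python3 - <<'E'
from h import *
for n,z,box in(("w5",15,(270,180,370,280)),("w6",15,None),("w7",87.4,None)):
    f=np.load(f'pics/{n}.npz')
    hsv=cv2.cvtColor(f["pixels"],cv2.COLOR_RGB2HSV).astype(int)
    m=((abs(hsv[...,0]-65)<12)&(hsv[...,1]>90)).astype(np.uint8)
    c=max(cv2.findContours(m,0,1)[0],key=cv2.contourArea)[:,0]
    w=np.array([pt(f,u,v,z)[:2] for u,v in c],np.float32)
    A=np.c_[2*w,np.ones(len(w))];x=np.linalg.lstsq(A,(w**2).sum(1),rcond=None)[0][:2]
    for _ in range(5):
        rr=np.hypot(*(w-x).T);k=abs(rr-np.median(rr))<1;x=np.linalg.lstsq(A[k],(w[k]**2).sum(1),rcond=None)[0][:2]
    d=w-x;rr=np.hypot(*d.T);a=np.degrees(np.arctan2(d[:,1],d[:,0]))%360
    print(n,x.round(1),np.median(rr).round(1),{int(b):float(rr[(a//10*10)==b].max().round(1)) for b in range(0,360,10) if ((a//10*10)==b).any()})
f=np.load('pics/w7.npz');print(f["z_map"][255:280:4,330:352:3].round(0)); print(f["pixels"][270:273,342:350].tolist())
E
```

```text
w5 [ 504.5 -101.8] 23.3 {0: 24.1, 10: 23.8, 20: 23.6, 30: 23.6, 40: 23.4, 50: 23.2, 60: 23.0, 70: 23.3, 80: 23.5, 90: 23.2, 100: 23.3, 110: 23.9, 120: 23.5, 130: 23.7, 140: 23.4, 150: 25.2, 160: 25.5, 170: 23.7, 180: 23.4, 190: 23.6, 200: 23.7, 210: 23.5, 220: 23.8, 230: 23.5, 240: 23.6, 250: 23.1, 260: 23.8, 270: 23.4, 280: 23.3, 290: 23.5, 300: 23.4, 310: 23.6, 320: 23.2, 330: 23.7, 340: 24.0, 350: 24.2}
w6 [ 503.8 -102.9] 23.6 {0: 23.8, 10: 23.7, 20: 24.1, 30: 24.2, 40: 24.1, 50: 23.9, 60: 24.0, 70: 24.2, 80: 23.9, 90: 23.7, 100: 23.4, 110: 24.0, 120: 23.6, 130: 23.7, 140: 23.4, 150: 25.8, 160: 25.7, 170: 24.1, 180: 23.8, 190: 23.9, 200: 24.2, 210: 23.8, 220: 24.2, 230: 24.1, 240: 24.1, 250: 24.0, 260: 23.9, 270: 23.6, 280: 23.7, 290: 23.8, 300: 23.6, 310: 23.8, 320: 23.5, 330: 23.6, 340: 23.7, 350: 23.9}
w7 [501.9 144.8] 23.6 {0: 22.7, 10: 22.7, 20: 23.4, 30: 23.5, 40: 23.7, 50: 24.0, 60: 25.6, 70: 25.8, 80: 24.0, 90: 24.2, 100: 24.3, 110: 24.1, 120: 24.0, 130: 24.0, 140: 23.8, 150: 23.5, 160: 23.7, 170: 23.3, 180: 22.8, 190: 22.8, 200: 23.7, 210: 24.2, 220: 24.0, 230: 23.7, 240: 23.8, 250: 24.4, 260: 24.3, 270: 24.1, 280: 24.1, 290: 24.1, 300: 23.7, 310: 23.5, 320: 24.0, 330: 23.9, 340: 24.0, 350: 23.3}
[[171. 156. 151. 145. 144. 142. 143. 143.]
 [173. 152. 150. 149. 148. 146. 144. 143.]
 [173. 154. 154. 152. 151. 148. 147. 147.]
 [150. 151. 175. 156. 149. 152. 152. 151.]
 [147. 148. 148. 149. 149. 149. 149. 151.]
 [146. 147. 147. 148. 148. 147. 150. 176.]
 [147. 148. 147. 149. 147. 147. 148. 149.]]
[[[69, 153, 87], [69, 156, 87], [68, 154, 91], [65, 145, 81], [64, 139, 84], [69, 131, 83], [82, 123, 89], [98, 123, 107]], [[67, 152, 91], [66, 154, 86], [69, 154, 90], [68, 155, 88], [63, 149, 83], [68, 149, 86], [69, 138, 85], [75, 126, 88]], [[60, 134, 78], [71, 149, 89], [68, 147, 86], [71, 155, 93], [76, 160, 93], [68, 157, 90], [63, 149, 84], [62, 142, 83]]]
```

The disc has a ~2 mm gate nub at world 160° as it lay, which lands exactly on the 60° post with this grip. I'll set the disc back on its pad and regrip 30° round so the nub falls midway between two posts.

```bash

python3 -m inch '[[0,0,0,0,0,-0.6,1],[0,0,0,0,0,-0.8,1],[0,0,0,0,0,-0.7,1],[0,0,0,-0.6,-0.1,0,1],[0,0,0,-1,-0.17,0,1],[0,0,0,-1,-0.17,0,1],[0,0,0,-1,-0.17,0,1],[0,0,0,-1,-0.17,0,1]]'
python3 -m inch '[[0,0,0,-1,-0.17,0,1],[0,0,0,-1,-0.17,0,1],[0,0,0,-1,-0.17,0,1],[0,0,0,-1,-0.17,0,1],[0,0,0,-0.8,-0.2,0,1],[0,0,0,-0.31,0,0,1],[0,0,0,0,0,0,1]]'
python3 -m inch '[[0,0,-0.0385,0,0,0,1],[0,0,-0.0385,0,0,0,1],[0,0,-0.0385,0,0,0,1],[0,0,-0.0385,0,0,0,1],[0,0,-0.0385,0,0,0,1],[0,0,-0.0385,0,0,0,1],[0,0,-0.0385,0,0,0,1]]'
python3 -m inch '[[0,0,-0.0385,0,0,0,1],[0,0,-0.0385,0,0,0,1],[0,0,-0.0385,0,0,0,1],[0,0,-0.0385,0,0,0,1],[0,0,-0.0385,0,0,0,1],[0,0,-0.0385,0,0,0,1],[0,0,0,0,0,0,1],[0,0,0,0,0,0,1]]'
```

```text
clock: 31.6
eef_pos: [502.9, 26.3, 154.6]
tcp_rot: [3.14, 0.0, 1.753]
contact_force: [0.6, -0.3, -0.2]
opening: 0.519
grasp_force: 61.3
clock: 32.18
eef_pos: [504.4, -103.8, 154.3]
tcp_rot: [3.14, 0.001, 1.75]
contact_force: [0.2, 0.2, -0.3]
opening: 0.521
grasp_force: 61.3
clock: 32.77
eef_pos: [504.1, -101.1, 153.9]
tcp_rot: [3.141, 0.0, 2.605]
contact_force: [0.2, 0.9, -1.1]
opening: 0.519
grasp_force: 61.3
clock: 33.43
eef_pos: [504.0, -101.4, 153.8]
tcp_rot: [3.142, 0.0, -2.962]
contact_force: [0.2, 0.1, -0.5]
opening: 0.517
grasp_force: 61.3
```

```bash

python3 -m inch '[[0,0,0,0,0,0.5,1],[0,0,0,0,0,1,1],[0,0,0,0,0,1,1],[0,0,0,0,0,1,1],[0,0,0,0,0,0.8,1],[0,0,0,0,0,0.4,1],[0,0,0,0,0,0.1,1],[0,0,0,0,0,0,1]]'
python3 -m inch '[[0,0,0,0.03,0.02,0.05,1],[0,0,0,0,0,0.04,1],[0,0,0,0,0,0,1],[0,0,0,0,0,0,1],[0,0,0,0,0,0,1]]'
```

```text
clock: 34.1
eef_pos: [503.8, -102.1, 33.4]
tcp_rot: [3.141, -0.001, -2.961]
contact_force: [-0.2, -0.3, 0.5]
opening: 0.52
grasp_force: 61.3
clock: 34.52
eef_pos: [503.4, -102.1, 31.9]
tcp_rot: [-3.141, 0.001, -2.959]
contact_force: [0.5, 0.1, -0.7]
opening: 0.519
grasp_force: 61.3
```

```bash

python3 -m inch '[[0,0,0,0,0,0.05,1],[0,0,0,0,0,0.04,1],[0,0,0,0,0,0,1],[0,0,0,0,0,0,1]]'
python3 -m inch '[[0,0,0,0,0,0,0.55],[0,0,0,0,0,0,0],[0,0,0,0,0,0,0],[0,0,0,0,0,0,0],[0,0,0,0,0,-0.5,0],[0,0,0,0,0,-1,0],[0,0,0,0,0,-1,0],[0,0,0,0,0,-1,0]]'
python3 -m inch '[[0,0,0.0339,0,0,-1,0],[0,0,0.0339,0,0,-1,0],[0,0,0.0339,0,0,-0.5,0],[0,0,0.0339,0,0,0,0],[0,0,0.0339,0,0,0,0],[0,0,0,0,0,0,0],[0,0,0,0,0,0,0]]'
cat > nub.py <<'E'
from h import *
import sys
def disc(n,z):
    f=save("wrist",n)
    hsv=cv2.cvtColor(f["pixels"],cv2.COLOR_RGB2HSV).astype(int)
    m=((abs(hsv[...,0]-65)<12)&(hsv[...,1]>90)).astype(np.uint8)
    c=max(cv2.findContours(m,0,1)[0],key=cv2.contourArea)[:,0]
    w=np.array([pt(f,u,v,z)[:2] for u,v in c],np.float32)
    A=np.c_[2*w,np.ones(len(w))];x=np.linalg.lstsq(A,(w**2).sum(1),rcond=None)[0][:2]
    for _ in range(5):
        rr=np.hypot(*(w-x).T);k=abs(rr-np.median(rr))<1;x=np.linalg.lstsq(A[k],(w[k]**2).sum(1),rcond=None)[0][:2]
    d=w-x;rr=np.hypot(*d.T);a=np.degrees(np.arctan2(d[:,1],d[:,0]))%360
    s=r.sense();p=s["eef_pos"];y=s["tcp_rot"][2];e=x-p[:2]
    print(x.round(1),np.median(rr).round(1),'nub',a[rr>np.median(rr)+1.3].round(0),p.round(1),y.round(3),'tool',(e@[np.cos(y),np.sin(y)]/25).round(3),(e@[np.sin(y),-np.cos(y)]/25).round(3))
disc(sys.argv[1],float(sys.argv[2]))
E
python3 nub.py w8 15
```

```text
clock: 34.85
eef_pos: [503.3, -102.1, 29.6]
tcp_rot: [-3.141, 0.0, -2.959]
contact_force: [-1.9, 1.2, 9.3]
opening: 0.518
grasp_force: 62.3
clock: 35.52
eef_pos: [502.6, -101.9, 117.1]
tcp_rot: [3.141, -0.001, -2.959]
contact_force: [-0.3, 0.6, 0.2]
opening: 1.002
grasp_force: 0.0
clock: 36.1
eef_pos: [502.8, -101.9, 178.8]
tcp_rot: [-3.142, -0.0, 2.795]
contact_force: [-0.8, -0.3, 0.5]
opening: 1.0
grasp_force: 0.0
[ 503.  -101.6] 23.6 nub [159. 160. 162. 164. 155. 157.] [ 502.8 -102.   178.7] 2.795 tool -0.001 0.016
```

```bash

python3 -m inch '[[0,0,0,0,0.01,0.5,0],[0,0,0,0,0,1,0],[0,0,0,0,0,1,0],[0,0,0,0,0,1,0],[0,0,0,0,0,1,0],[0,0,0,0,0,0.9,0],[0,0,0,0,0,0.4,0],[0,0,0,0,0,0.17,0]]'
python3 -m inch '[[0,0,0,0,0,0,0],[0,0,0,0,0,0,0],[0,0,0,0,0,0,0]]'
```

```text
clock: 36.82
eef_pos: [501.9, -101.5, 28.0]
tcp_rot: [-3.141, -0.003, 2.794]
contact_force: [-0.9, -0.2, 0.4]
opening: 0.997
grasp_force: 0.0
clock: 37.07
eef_pos: [504.0, -101.9, 30.9]
tcp_rot: [3.141, 0.002, 2.792]
contact_force: [-0.2, -0.1, -0.5]
opening: 1.0
grasp_force: 0.0
```

```bash

python3 -m inch '[[0,0,0,0.04,0,0.06,0],[0,0,0,0,0,0,1],[0,0,0,0,0,0,1],[0,0,0,0,0,0,1],[0,0,0,0,0,0,1],[0,0,0,0,0,0,1],[0,0,0,0,0,0,1],[0,0,0,0,0,0,1]]' 60
python3 -m inch '[[0,0,0,0,0,0,1],[0,0,0,0,0,0,1]]'
python3 -m inch '[[0,0,0,0,0,-0.4,1],[0,0,0,0,0,-1,1],[0,0,0,0,0,-1,1],[0,0,0,0,0,-1,1],[0,0,0,0,0,-1,1],[0,0,0,0,0,-0.6,1],[0,0,0,0,0,0,1],[0,0,0,0,0,0,1]]'
```

```text
clock: 37.73
eef_pos: [502.4, -101.4, 29.2]
tcp_rot: [3.142, 0.0, 2.792]
contact_force: [-4.0, -0.0, 13.6]
opening: 0.52
grasp_force: 59.0
clock: 37.9
eef_pos: [502.4, -101.4, 29.3]
tcp_rot: [3.142, 0.0, 2.792]
contact_force: [-2.1, 0.2, 13.9]
opening: 0.518
grasp_force: 59.0
clock: 38.57
eef_pos: [502.7, -101.5, 154.2]
tcp_rot: [3.141, 0.002, 2.792]
contact_force: [0.4, -1.0, -1.0]
opening: 0.517
grasp_force: 61.2
```

```bash

python3 -m inch '[[0,0,0.0367,0,0,0,1],[0,0,0.0367,0,0,0,1],[0,0,0.0367,0,0,0,1],[0,0,0.0367,0,0,0,1],[0,0,0.0367,0,0,0,1],[0,0,0.0367,0,0,0,1],[0,0,0.0367,0,0,0,1],[0,0,0.0367,0,0,0,1]]'
python3 -m inch '[[0,0,0.0367,0,0,0,1],[0,0,0,0.6,0.1,0,1],[0,0,0,1,0.17,0,1],[0,0,0,1,0.17,0,1],[0,0,0,1,0.17,0,1],[0,0,0,1,0.17,0,1],[0,0,0,1,0.17,0,1],[0,0,0,1,0.17,0,1]]'
python3 -m inch '[[0,0,0,1,0.17,0,1],[0,0,0,1,0.17,0,1],[0,0,0,0.75,0.24,0,1],[0,0,0,0.28,0,0,1],[0,0,0,0,0,0,1],[0,0,0,0,0,0,1],[0,0,0,0,0,0,1]]'
python3 -m inch '[[0,0,0,0,0,0.5,1],[0,0,0,0,0,0.8,1],[0,0,0,0,0,0.6,1],[0,0,0,0,0,0.2,1],[0,0,0,0,0,0,1],[0,0,0,0,0,0,1],[0,0,0,0,0,0,1]]'
python3 nub.py w9 87; python3 - <<'E'
from h import *
f=np.load('pics/w9.npz');g=cv2.cvtColor(f["pixels"],cv2.COLOR_RGB2GRAY)
for c in((226,208),(398,208)):  # screws, expected
    b=g[c[1]-12:c[1]+12,c[0]-12:c[0]+12].astype(float);b=np.clip(b-110,0,None);v,u=np.mgrid[-12:12,-12:12]
    if b.sum(): q=(c[0]+(u*b).sum()/b.sum(),c[1]+(v*b).sum()/b.sum());print(q,pt(f,*q,60).round(1))
E
```

```text
clock: 39.23
eef_pos: [501.2, -101.2, 151.8]
tcp_rot: [-3.139, -0.001, 1.864]
contact_force: [0.6, -0.1, 0.3]
opening: 0.516
grasp_force: 61.2
clock: 39.9
eef_pos: [498.5, 67.0, 151.9]
tcp_rot: [-3.139, -0.0, 1.754]
contact_force: [0.6, 0.0, -0.2]
opening: 0.519
grasp_force: 61.2
clock: 40.48
eef_pos: [499.6, 142.1, 152.7]
tcp_rot: [-3.14, 0.0, 1.754]
contact_force: [0.2, 0.1, -0.7]
opening: 0.519
grasp_force: 61.2
clock: 41.07
eef_pos: [500.7, 142.8, 101.6]
tcp_rot: [3.141, -0.0, 1.753]
contact_force: [-0.1, -0.0, -0.9]
opening: 0.521
grasp_force: 61.2
[501.1 142.7] 23.6 nub [104. 105.  96.  96.  97.  98.  99. 100. 101. 101. 102. 103.] [500.7 143.  101.7] 1.754 tool -0.013 0.013
(np.float64(220.2469390627199), np.float64(208.2886428671952)) [446.5 178.1  60. ]
(np.float64(401.0371295717954), np.float64(206.47477271149975)) [533.3 195.1  60. ]
```

Disc centred over the port, nub at 100° (midway between posts). Push down.

```bash

python3 -m inch '[[0,0,0,0,0,0.12,1],[0,0,0,0,0,0.12,1],[0,0,0,0,0,0.12,1],[0,0,0,0,0,0,1],[0,0,0,0,0,0,1]]' 80
python3 -m inch '[[0,0,0,0,0,0.1,1],[0,0,0,0,0,0.1,1],[0,0,0,0,0,0.1,1],[0,0,0,0,0,0,1],[0,0,0,0,0,0,1]]'
```

```text
clock: 41.53
eef_pos: [499.9, 143.1, 91.6]
tcp_rot: [-3.141, -0.0, 1.754]
contact_force: [-1.3, 2.0, 1.6]
opening: 0.507
grasp_force: 81.4
clock: 41.95
eef_pos: [499.7, 143.0, 83.8]
tcp_rot: [-3.141, -0.0, 1.754]
contact_force: [-0.5, 0.2, -2.2]
opening: 0.51
grasp_force: 81.6
```

```bash

python3 -m inch '[[0,0,0,0,0,0.06,1],[0,0,0,0,0,0.04,1],[0,0,0,0,0,0,1],[0,0,0,0,0,0,1]]'
```

```text
clock: 42.28
eef_pos: [500.1, 143.1, 82.5]
tcp_rot: [-3.142, 0.0, 1.754]
contact_force: [-3.6, -0.7, 10.8]
opening: 0.511
grasp_force: 83.2
```

```bash

python3 -m inch '[[0,0,0,0,0,0,0.55],[0,0,0,0,0,0,0.4],[0,0,0,0,0,0,0],[0,0,0,0,0,0,0],[0,0,0,0,0,0,0],[0,0,0,0,0,-0.5,0],[0,0,0,0,0,-1,0],[0,0,0,0,0,-1,0]]'
python3 -m inch '[[0,0,0,0,0,-1,0],[0,0,0,0,0,-1,0],[0,0,0,0,0,-0.5,0],[0,0,0,0,0,0,0],[0,0,0,0,0,0,0]]'
cat > seat.py <<'E'
from h import *
import sys
f=save("wrist",sys.argv[1]);hsv=cv2.cvtColor(f["pixels"],cv2.COLOR_RGB2HSV).astype(int)
m=((abs(hsv[...,0]-65)<12)&(hsv[...,1]>90)).astype(np.uint8);n,l,st,_=cv2.connectedComponentsWithStats(m)
m=cv2.erode((l==1+st[1:,4].argmax()).astype(np.uint8),np.ones((5,5)))
P=np.array([pt(f,u,v) for v,u in np.argwhere(m)]);A=np.c_[P[:,:2]-P[:,:2].mean(0),np.ones(len(P))]
c=np.linalg.lstsq(A,P[:,2],rcond=None)[0];print('top z, tilt',c.round(3),len(P))
black=[pt(f,*q)[2] for q in((330,300),)]
vv=[(u,v) for v in range(150,330,3) for u in range(200,420,3) if hsv[v,u,2]<60]
z=np.array([pt(f,*q)[2] for q in vv]);print('black top z',np.median(z[(z>50)&(z<75)]))
E
python3 nub.py w10 68; python3 seat.py w11
```

```text
clock: 42.95
eef_pos: [499.3, 142.8, 144.1]
tcp_rot: [-3.139, 0.0, 1.754]
contact_force: [0.6, -0.9, -0.0]
opening: 0.999
grasp_force: 0.0
clock: 43.37
eef_pos: [500.4, 143.1, 207.0]
tcp_rot: [3.14, -0.0, 1.754]
contact_force: [0.5, 0.2, -0.6]
opening: 0.996
grasp_force: 0.0
[501.  142.4] 23.1 nub [103. 103. 103.  96.  96.  98. 100. 102.] [499.8 142.9 206.1] 1.754 tool -0.031 0.045
top z, tilt [-0.201  1.017 70.375] 2086
black top z 60.41486208899033
```

```bash

python3 - <<'E'
from h import *
f=np.load('pics/w11.npz');hsv=cv2.cvtColor(f["pixels"],cv2.COLOR_RGB2HSV).astype(int)
m=((abs(hsv[...,0]-65)<12)&(hsv[...,1]>90)).astype(np.uint8);n,l,st,_=cv2.connectedComponentsWithStats(m)
i=1+st[1:,4].argmax();print(st[i]);m=l==i
P=np.array([pt(f,u,v) for v,u in np.argwhere(m)]);print(np.percentile(P[:,2],[1,5,25,50,75,95,99]).round(1))
k=(abs(P[:,2]-np.median(P[:,2]))<4);Q=P[k];A=np.c_[Q[:,:2]-[501,142.4],np.ones(len(Q))];print(np.linalg.lstsq(A,Q[:,2],rcond=None)[0].round(3),k.sum())
k&=np.hypot(*(P[:,:2]-[501,142.4]).T)<20
Q=P[k];A=np.c_[Q[:,:2]-[501,142.4],np.ones(len(Q))];print(np.linalg.lstsq(A,Q[:,2],rcond=None)[0].round(3),k.sum())
E
```

```text
[ 288  206   60   61 2550]
[62.6 66.9 67.7 68.2 68.7 69.4 70.2]
[-0.0000e+00 -2.0000e-03  6.8188e+01] 2505
[-0.0000e+00  1.0000e-03  6.8283e+01] 1842
```

Disc is seated: top 68.3 mm (black top 60.4), flat, at (501.0,142.4). Now the jars back; blue first.

```bash

python3 -m inch '[[0,0,0.0294,0,0,0,0],[0,0,0.0294,0,0,0,0],[0,0,0,-0.6,-0.05,0,0],[0,0,0,-1,-0.05,0,0],[0,0,0,-1,-0.05,0,0],[0,0,0,-1,-0.05,0,0],[0,0,0,-1,-0.05,0,0],[0,0,0,-1,-0.05,0,0]]' 40
python3 -m inch '[[0,0,0,-1,-0.05,0,0],[0,0,0,-1,-0.05,0,0],[0,0,0,-1,-0.05,0,0],[0,0,0,-1,-0.05,0,0],[0,0,0,-1,-0.05,0,0],[0,0,0,-1,-0.05,0,0],[0,0,0,-1,-0.05,0,0],[0,0,0,-1,-0.05,0,0]]'
python3 -m inch '[[0,0,0,-1,-0.06,0,0],[0,0,0,-1,-0.06,0,0],[0,0,0,-1,0,0.5,0],[0,0,0,-0.26,0,0.7,0],[0,0,0,0,0,0.7,0],[0,0,0,0,0,0,0],[0,0,0,0,0,0,0],[0,0,0,0,0,0,0]]'
python3 - <<'E'
from h import *
f=save("wrist","w12"); print(blob(f,113,103,(150,150,480,400))[:2])
f=save("scene","sc12")
print('blue',blob(f,113,103,(370,230,480,330))[:2],'red',blob(f,0,103,(370,230,480,340))[:2])
E
```

```text
clock: 44.13
eef_pos: [491.4, 2.0, 205.3]
tcp_rot: [-3.139, 0.0, 1.57]
contact_force: [0.5, 0.3, -1.1]
opening: 1.002
grasp_force: 0.0
clock: 44.8
eef_pos: [481.1, -197.9, 205.2]
tcp_rot: [-3.139, -0.001, 1.569]
contact_force: [0.3, -0.6, -0.0]
opening: 0.995
grasp_force: 0.0
clock: 45.47
eef_pos: [478.9, -278.1, 159.2]
tcp_rot: [-3.141, -0.0, 1.57]
contact_force: [0.3, -0.1, 0.5]
opening: 0.997
grasp_force: 0.0
(array([ 476. , -273.8]), 67.0)
blue (array([ 428.7, -264.1]), 75.1) red (array([ 471.1, -357.9]), 35.4)
```

```bash

python3 -m inch '[[0,0,0,0,-0.05,0.8,0],[0,0,0,0,0,1,0],[0,0,0,0,0,1,0],[0,0,0,0,0,0.6,0],[0,0,0,0,0,0.35,0],[0,0,0,0,0,0,0],[0,0,0,0,0,0,0],[0,0,0,0,0,0,1]]'
python3 -m inch '[[0,0,0,0,0,0,1],[0,0,0,0,0,0,1],[0,0,0,0,0,0,1],[0,0,0,0,0,0,1],[0,0,0,0,0,0,1],[0,0,0,0,0,0,1],[0,0,0,0,0,0,1],[0,0,0,0,0,0,1]]'
python3 -m inch '[[0,0,0,0,0,-0.4,1],[0,0,0,0,0,-0.6,1],[0,0,0,0,0,-0.8,1],[0,0,0,0,0,-0.6,1],[0,0,0,0,0,0,1]]'
python3 -m inch '[[0,0,0,0.42,-0.04,0,1],[0,0,0,0.8,-0.08,0,1],[0,0,0,0.9,-0.08,0,1],[0,0,0,0.9,-0.08,0,1],[0,0,0,0.9,-0.08,0,1],[0,0,0,0.9,-0.08,0,1],[0,0,0,0.9,-0.08,0,1],[0,0,0,0.9,-0.08,0,1]]'
python3 -m inch '[[0,0,0,0.9,-0.08,0,1],[0,0,0,0.8,-0.12,0,1],[0,0,0,0.6,-0.12,0,1],[0,0,0,0,0,0,1],[0,0,0,0,0,0,1],[0,0,0,0,0,0.8,1],[0,0,0,0,0,0.8,1],[0,0,0,0,0,0.4,1]]'
python3 -m inch '[[0,0,0,0,0,0.2,1],[0,0,0,0,0,0.1,1],[0,0,0,0,0,0,1],[0,0,0,0,0,0,1]]'
```

```text
clock: 46.23
eef_pos: [478.7, -278.8, 66.8]
tcp_rot: [3.14, 0.001, 1.569]
contact_force: [-0.1, 0.3, -0.3]
opening: 0.888
grasp_force: 0.0
clock: 46.9
eef_pos: [478.6, -278.9, 67.3]
tcp_rot: [3.14, 0.001, 1.569]
contact_force: [-1.0, 0.3, 6.6]
opening: 0.769
grasp_force: 42.6
clock: 47.32
eef_pos: [479.6, -279.5, 129.5]
tcp_rot: [3.136, 0.003, 1.569]
contact_force: [0.1, -0.2, -0.8]
opening: 0.767
grasp_force: 44.3
clock: 47.98
eef_pos: [461.6, -111.1, 124.6]
tcp_rot: [-3.14, -0.001, 1.569]
contact_force: [0.3, 0.2, -1.8]
opening: 0.766
grasp_force: 44.2
clock: 48.65
eef_pos: [454.2, -55.9, 73.8]
tcp_rot: [-3.14, -0.0, 1.569]
contact_force: [-0.5, -1.5, -1.1]
opening: 0.765
grasp_force: 44.2
clock: 48.98
eef_pos: [455.5, -55.7, 68.4]
tcp_rot: [3.141, 0.0, 1.569]
contact_force: [0.3, 0.7, -1.4]
opening: 0.767
grasp_force: 44.2
```

```bash

python3 -m inch '[[0,0,0,0,0,0.04,1],[0,0,0,0,0,0.03,1],[0,0,0,0,0,0,1],[0,0,0,0,0,0,1]]'
python3 -m inch '[[0,0,0,0,0,0,0],[0,0,0,0,0,0,0],[0,0,0,0,0,0,0],[0,0,0,0,0,0,0],[0,0,0,0,0,-0.6,0],[0,0,0,0,0,-1,0],[0,0,0,0,0,-1,0],[0,0,0,0,0,-1,0]]'
python3 -m inch '[[0,0,0,-0.5,0,-0.4,0],[0,0,0,-1,0.075,0,0],[0,0,0,-1,0.075,0,0],[0,0,0,-1,0.075,0,0],[0,0,0,-1,0.075,0,0],[0,0,0,-1,0.075,0,0],[0,0,0,-1,0.075,0,0],[0,0,0,-1,0.075,0,0]]'
python3 -m inch '[[0,0,0,-1,0.075,0,0],[0,0,0,-1,0.075,0,0],[0,0,0,-1,0.075,0,0],[0,0,0,-1,0,0,0],[0,0,0,-0.65,0,0,0],[0,0,0,0,0,0,0],[0,0,0,0,0,0,0]]'
```

```text
clock: 49.32
eef_pos: [455.7, -55.6, 67.2]
tcp_rot: [3.14, 0.0, 1.569]
contact_force: [-1.8, -0.2, 8.7]
opening: 0.769
grasp_force: 45.2
clock: 49.98
eef_pos: [454.6, -55.3, 157.1]
tcp_rot: [-3.141, -0.0, 1.569]
contact_force: [1.1, -0.2, 0.8]
opening: 0.997
grasp_force: 0.0
clock: 50.65
eef_pos: [467.8, -244.1, 166.2]
tcp_rot: [-3.142, -0.0, 1.569]
contact_force: [-0.1, -0.5, -0.3]
opening: 1.0
grasp_force: 0.0
clock: 51.23
eef_pos: [473.0, -359.3, 165.9]
tcp_rot: [-3.141, -0.001, 1.568]
contact_force: [1.5, 1.3, 0.7]
opening: 0.998
grasp_force: 0.0
```

```bash

python3 -m inch '[[0,0,0,0,0,0.8,0],[0,0,0,0,0,1,0],[0,0,0,0,0,1,0],[0,0,0,0,0,0.8,0],[0,0,0,0,0,0.4,0],[0,0,0,0,0,0,0],[0,0,0,0,0,0,0],[0,0,0,0,0,0,1]]'
python3 -m inch '[[0,0,0,0,0,0,1],[0,0,0,0,0,0,1],[0,0,0,0,0,0,1],[0,0,0,0,0,0,1],[0,0,0,0,0,0,1],[0,0,0,0,0,0,1],[0,0,0,0,0,0,1],[0,0,0,0,0,0,1]]'
python3 -m inch '[[0,0,0,0,0,-0.4,1],[0,0,0,0,0,-0.6,1],[0,0,0,0,0,-0.8,1],[0,0,0,0,0,-0.6,1],[0,0,0,0,0,0,1]]'
python3 -m inch '[[0,0,0,0.42,-0.04,0,1],[0,0,0,0.8,-0.08,0,1],[0,0,0,0.9,-0.08,0,1],[0,0,0,0.9,-0.08,0,1],[0,0,0,0.9,-0.08,0,1],[0,0,0,0.9,-0.08,0,1],[0,0,0,0.9,-0.08,0,1],[0,0,0,0.9,-0.08,0,1]]'
python3 -m inch '[[0,0,0,0.9,-0.08,0,1],[0,0,0,0.8,-0.12,0,1],[0,0,0,0.6,-0.12,0,1],[0,0,0,0,0,0,1],[0,0,0,0,0,0,1],[0,0,0,0,0,0.8,1],[0,0,0,0,0,0.8,1],[0,0,0,0,0,0.4,1]]'
python3 -m inch '[[0,0,0,0,0,0.2,1],[0,0,0,0,0,0.1,1],[0,0,0,0,0,0,1],[0,0,0,0,0,0,1]]'
```

```text
clock: 51.9
eef_pos: [474.1, -359.2, 67.5]
tcp_rot: [3.14, 0.001, 1.57]
contact_force: [0.0, 0.3, 0.1]
opening: 0.885
grasp_force: 0.0
clock: 52.57
eef_pos: [474.2, -359.6, 68.0]
tcp_rot: [3.14, 0.001, 1.569]
contact_force: [-0.5, 2.3, 6.9]
opening: 0.765
grasp_force: 44.4
clock: 52.98
eef_pos: [475.0, -360.5, 130.3]
tcp_rot: [3.137, 0.004, 1.569]
contact_force: [-0.4, -0.7, -1.5]
opening: 0.764
grasp_force: 45.8
clock: 53.65
eef_pos: [457.3, -191.7, 125.4]
tcp_rot: [-3.14, -0.001, 1.569]
contact_force: [0.5, 0.9, -1.5]
opening: 0.762
grasp_force: 45.7
clock: 54.32
eef_pos: [449.9, -136.5, 74.6]
tcp_rot: [-3.14, -0.0, 1.569]
contact_force: [-1.4, -0.9, -3.0]
opening: 0.765
grasp_force: 45.6
clock: 54.65
eef_pos: [451.1, -136.5, 69.2]
tcp_rot: [3.141, 0.0, 1.569]
contact_force: [-0.2, 0.3, -1.7]
opening: 0.762
grasp_force: 45.7
```

Set down, release, retreat and verify.

```bash

python3 -m inch '[[0,0,0,0,0,0.04,1],[0,0,0,0,0,0.03,1],[0,0,0,0,0,0,1],[0,0,0,0,0,0,1]]'
python3 -m inch '[[0,0,0,0,0,0,0],[0,0,0,0,0,0,0],[0,0,0,0,0,0,0],[0,0,0,0,0,0,0],[0,0,0,0,0,-0.6,0],[0,0,0,0,0,-1,0],[0,0,0,0,0,-1,0],[0,0,0,0,0,-1,0]]'
python3 -m inch '[[0,0,0,0.5,0.2,-1,0],[0,0,0,0.5,0.2,-1,0],[0,0,0,0.5,0.1,-1,0],[0,0,0,0.1,0.1,-1,0],[0,0,0,0,0,-1,0],[0,0,0,0,0,-1,0],[0,0,0,0,0,0,0],[0,0,0,0,0,0,0]]'
python3 - <<'E'
from h import *
f=save("wrist","w20")
print('red',blob(f,0,103,(260,200,340,290))[:2],'blue',blob(f,113,103,(260,130,345,210))[:2],r.sense()["eef_pos"])
f=save("scene","sc20")
a=np.load('pics/scene0.npz')["pixels"].astype(int);d=abs(a-f["pixels"]).sum(-1)[230:330,290:400];print('tray diff px',(d>120).sum())
# puck in dock: depth above dock
m=[(u,v) for v in range(200,245) for u in range(180,225)];P=np.array([pt(f,u,v) for u,v in m])
k=(P[:,2]>20)&(P[:,2]<45)&(abs(P[:,0]-466)<30)&(abs(P[:,1]-369)<30);print('knob top',np.median(P[k],0).round(1),P[k][:,2].max().round(1))
E
```

```text
clock: 54.98
eef_pos: [451.3, -136.4, 68.0]
tcp_rot: [3.14, 0.0, 1.569]
contact_force: [-1.4, 1.1, 7.3]
opening: 0.755
grasp_force: 46.7
clock: 55.65
eef_pos: [450.3, -136.0, 157.8]
tcp_rot: [-3.141, -0.0, 1.569]
contact_force: [0.7, -0.3, -0.2]
opening: 0.997
grasp_force: 0.0
clock: 56.32
eef_pos: [466.4, -96.2, 308.2]
tcp_rot: [3.139, 0.001, 1.569]
contact_force: [-0.0, 0.4, -1.0]
opening: 0.997
grasp_force: 0.0
red (array([ 451.5, -135.3]), 32.1) blue (array([456.1, -52.9]), 30.0) [465.63491951 -96.12315848 306.9177402 ]
tray diff px 559
knob top [463.9 363.7  30.6] 35.8
```

```bash
python3 -c "
from rig import r
print(r.sign_off())"
```

```text
the job is handed in; nothing more can be done
None
```

I handed the job in at about 56 s: the disc is seated flat in the port, the white standard is knob up in its dock, and both jars stand within about 4 mm of where they started; the hand-in returned no verdict.

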